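# Fit the slicing insert to the slicer box

## Robot

A 6-joint arm with a two-finger parallel gripper is mounted at the origin on a cart in front of the work surface, level with it; the furniture and walls round the work are solid. World frame = base frame: x ahead of the robot, y to its left, z up, the work surface at z = 0. Lengths are in m, angles in rad, forces in N, time in s.
With the tool pointing down it reaches from about 0.35 to 0.775 m from the base axis. Payload 5.5 kg.
Tool frame: the origin (TCP) lies on the centre line of the jaws, within the pads' length; the fingertips stand finger_overhang ahead of it and the grasp point (between the pads) lies 5 mm behind it (finger_overhang is the distance from the TCP to the fingertips, in m); z points along the fingers, x is the direction in which the jaws open and shut, and the axes are right-handed (so a half turn about z gives the same grasp; the last joint's range is limited). The gripper opens to 85 mm and grips with 20 to 120 N. Pads are 22 mm wide; open, the fingers measure 114 mm over their backs; the gripper's body (76 mm by 85 mm) begins 54 mm behind the grasp point. The pads swing forward as they close: fully open they stand 13 mm farther back than shut.
Start: joints at [1.089, 0.313, 0.046, 1.304, 0, 1.431], TCP at [0.193, 0.542, 0.245] pointing down, gripper open.
Joint ranges: [-2.76, 2.76], [-0.86, 1.69], [-1.03, 1.26], [-2.2, 2.34], [-1.47, 1.5], [-3.14, 3.14]. Speed limits (rad/s): [2.57, 2.57, 3.14, 3.14, 3.14, 3.14].

## Interface

Orientations are given as a rotation vector (axis times angle).
In Python, from rig import sense, grab_frame, camera_model, hand_in, regions_of, finger_overhang gives the robot as it stands.
- The arm moves only by the shell command python3 -m pendant 'ROWS' [FORCE]. ROWS is JSON, a list of rows, each a list of 7 numbers: the shift along the world's x, y, z in cm, then the turn, a rotation vector about the world's x, y, z in degrees, then the opening, from 0 (shut) to 1 (fully open). A call has 1 to 20 rows; each row is the pose to reach, as a shift and turn from the pose measured when the call began; what a row does not reach only later rows make up. A row lasts 1/8 s, in which the tool goes at most 62.5 mm and 10.7 degrees, less where a joint would pass 70% of its speed; a pose out of reach is approached as far as the arm can. A call with a gripper value outside its range is refused whole. The fingers move at their own pace and stop on an object; FORCE is the grip in N (left out, the last holds). Time passes only in rows, so rows that repeat a pose let the fingers close. It gives the time, the measured TCP pose, the force and the opening at its end, in the units of the state.
- sense(): the state, without advancing time (a new reading comes with each control period).
- grab_frame(name): name is "scene" or "top"; returns (picture, depth): 400x640x3 uint8, red, green, blue; 400x640 float32, m along the optical axis (not along the pixel's ray), 0 where there is no reading.
- camera_model(name): a dict with "vfov" (degrees; the focal length in pixels is half the picture's height over the tangent of half this angle, whatever the lens; pixels are square), "cx", "cy" (the principal point, pixels), "rvec" (rotation vector, rad) and "tvec" (3), from world to camera coordinates, as OpenCV has them. Camera axes: x right, y down, z forward; pixel columns grow to the right and rows downward; lengths in m; the calibration is good to about 2 mm. A picture is of the moment at which its call begins. camera_model takes no time and is no camera call.
- hand_in(): hands the job in, once; it reports no verdict.
Trained networks look in the newest picture that a camera, given by its name, has taken for a name from the list of things; names that differ only in an ending like _2 or _b are one class to them, and where a whole thing is asked for, a point or a joint stands for the part that bears it (a point fixed in the world has none). Each returns a list of dicts, best first, with "score" (0 to 1); they miss things now and then, are a little off and sometimes report something else, mostly with a low value. They report only what shows in the picture. A call takes as long as a camera call.
- regions_of(camera, target): "mask" (400x640 bool, what is visible of it) and "pixel" ([column, row] in pixels, amid what is visible of it).
The state is a dict: "time": time; "q": joint angles; "dq": joint speeds; "joint_torque": joint torques, N m; "position": TCP position; "tcp_rot": TCP orientation; "ft_force": force on the tool from outside, world axes, zero at the start; "wrist_torque": the same for the moment, N m; "grip_width": finger opening in m.
Only numpy, scipy, OpenCV 4.12 (cv2) and the standard library are available. Lean on these libraries where they do the work, as an engineer would, in place of code of your own. Each camera call takes 0.05 s, during which the arm holds its last target.

## Task

The lemon is to be sliced: draw the slicing insert (the one with a single slanting blade across it) up out of its slot in the caddy and fit it in the pocket on top of the slicer box, blade side up. Its plain foot edge goes in first at a slant, under the fixed lip at the end away from the catch; then press its grip end down until the spring catch snaps back over the grip bar. Leave the other two inserts standing in the caddy, and do not push the lemon, peeler, fork, mug or glass out of their places.

Things in the scene. Friction and masses are not known exactly. Their poses are not given: they have to be found in the camera images.
- slicing_insert: slicing insert: plate 130 x 80 x 5 mm, white rim, steel sheet with one slanting blade across its working face, else smooth. Origin: centre of the flat back face. +x runs to the plain foot edge (x = 65 mm), +z out of the working face. At x = -65 to -49 mm a full-width grip bar stands up to z = 8 mm. Starts in any of the caddy's slots, foot down, bar on top; 70 g
- slicing_insert_grip (a point): centre of its grip bar (x = -57, z = 4 mm in the insert's frame; bar 8 mm thick, 16 mm high, 80 mm wide); axes as the insert's
- slicing_insert_foot (a point): middle of the slicing insert's foot edge (x = +65 mm, z = 2.5 mm in its frame)
- coarse_insert: the coarse grating insert: same plate, frame and size, but with rows of large raised teeth. Stands in another slot of the caddy
- fine_insert: the fine grating insert: same plate, frame and size, but with many small raised points. Stands in another slot of the caddy
- caddy: grey caddy 188 x 112 x 55 mm, fixed; origin: centre of its underside. Three slots 52 mm apart along its x guide the inserts' side edges for 72 mm from the foot (44 mm on the working side), 2 mm play. Slots lean: up along a slot is 15 degrees from vertical towards +x; working faces look to -x. Floor 5 mm; insert tops 131 mm above the worktop
- slicer: slicer, fixed: clear box under a white frame 196 x 120 mm; origin: centre of its underside. +x points to the end with the fixed lip, the spring catch is at -x. Pocket 132 mm long (x = -66 to 66), ledge at z = 78 mm, 92 mm wide between side runners (tops at z = 89 mm), narrowed by sloping lead-ins to 83 mm for the 80 mm insert
- slicer_seat (a point): centre of the pocket at ledge height (78 mm up); axes as the slicer's. The seated insert has its origin here within the play, and the same axes
- slicer_lip (a point): lower edge of the fixed lip on the pocket's centre line, 61 mm to +x of the seat and 10 mm above the ledge. The lip covers the last 5 mm of the pocket; the 5 mm foot edge goes under it at up to about 45 degrees. Lip top 15 mm above the ledge
- slicer_catch (a point): tip of the closed spring catch, on the centre line, 60 mm to -x of the seat. Its nose (44 mm wide) reaches 6 mm over the pocket, underside 10 mm above the ledge (2 mm over a seated bar); its top is a ramp up to 22 mm above the ledge, on which a dropped insert rests until pressed down with about 10 N
- catch (a joint): travel of the spring catch, m: 0 closed (sprung forward over the pocket), 0.009 fully pushed back
- lemon_1: lemon, 78 x 55 x 56 mm, lying on the worktop
- mug_2: white mug, 95 mm tall, standing behind
- glass_1: clear drinking glass, 80 mm across, 91 mm tall, standing behind
- peeler_1: peeler with a yellow handle, 170 mm long, lying near the front of the worktop
- fork_a: steel fork, 193 mm long, lying on the left

How it is judged:
At the end, for the whole second after the job is handed in: Slicing insert seated blade side up: origin within 6 mm of the seat in plan, under 3.5 mm above it, grip bar centre under 6.5 mm above the ledge, level within 0.06 rad, foot edge over 1.5 mm in under the lip, catch sprung back (under 2 mm) over the bar; at rest (horizontal distance between slicing_insert and slicer_seat below 0.006 m and z of slicing_insert in the frame of slicer_seat below 0.0035 m and z of slicing_insert_grip in the frame of slicer_seat below 0.0065 m and z of slicing_insert_foot in the frame of slicer_lip below 0 m and x of slicing_insert_foot in the frame of slicer_lip above 0.0015 m and angle between slicing_insert's own z axis and vertical below 0.06 rad and value of joint catch below 0.002 m and linear speed of slicing_insert below 0.02 m/s); the robot touches nothing.
It fails at once if the coarse or the fine insert is moved more than 15 mm (distance of any of coarse_insert, fine_insert from where it was at the start of the episode above 0.015 m).
It fails at once if the lemon, peeler, fork, mug or glass is pushed more than 40 mm (distance of any of lemon_1, peeler_1, fork_a, mug_2, glass_1 from where it was at the start of the episode above 0.04 m).
It also fails if it takes over 48 s, if anything falls off the work surface, if the arm or the gripper's body presses on something with over 40 N, if the wrist force passes 120 N, or if a joint passes its speed limit or range.

## Working session

There is one attempt and no reset: what is moved stays moved. The work goes in short steps, Python scripts to look and compute and a shell command to move; the robot and the scene stay as the last step left them, time stands still between calls to the robot, and variables do not carry over. Pictures are saved under pics/ and viewed, and the job is handed in when it is done.

```bash
ls; mkdir -p pics; cat > h.py <<'E'
import numpy as np, cv2
from scipy.spatial.transform import Rotation as R
from rig import *
def cam(n):
    m=camera_model(n); f=200/np.tan(np.radians(m['vfov'])/2)
    return f,m['cx'],m['cy'],R.from_rotvec(m['rvec']).as_matrix(),np.array(m['tvec'])
def pts(n,depth):
    f,cx,cy,Rm,t=cam(n); v,u=np.mgrid[0:400,0:640]
    P=np.stack([(u-cx)/f*depth,(v-cy)/f*depth,depth],-1)
    W=(P-t)@Rm
    W[depth<=0]=np.nan
    return W
def proj(n,p):
    f,cx,cy,Rm,t=cam(n); c=Rm@np.array(p)+t
    return f*c[0]/c[2]+cx, f*c[1]/c[2]+cy
E
python3 - <<'E'
from h import *
for n in ('scene','top'):
    im,d=grab_frame(n); np.save(f'{n}_d0.npy',d); np.save(f'{n}_i0.npy',im)
    cv2.imwrite(f'pics/{n}0.png',im[:,:,::-1]); print(n,camera_model(n))
print(sense(), finger_overhang if not callable(finger_overhang) else finger_overhang())
for t in ('slicing_insert','coarse_insert','fine_insert','caddy','slicer'):
    for n in ('scene','top'):
        for r in regions_of(n,t)[:3]:
            print(t,n,round(r['score'],2),r['pixel'],r['mask'].sum())
E
```

```text
pics
scene {'vfov': 42.30297799467143, 'cx': 321.3359618523613, 'cy': 203.75804950633977, 'rvec': array([ 2.07985807, -1.13472149,  0.52253179]), 'tvec': array([-0.26111631,  0.3926358 ,  1.27799133])}
top {'vfov': 47.490265036988646, 'cx': 318.9322123474201, 'cy': 190.78377386606417, 'rvec': array([ 2.14692754, -2.20210158,  0.09448282]), 'tvec': array([0.03000564, 0.59468945, 1.10015935])}
{'time': 0.1, 'q': array([1.08937312e+00, 3.13933349e-01, 4.50928205e-02, 1.30356566e+00,
       1.48444417e-05, 1.43122277e+00]), 'dq': array([-0.00128985, -0.00211171,  0.00389864,  0.00073355,  0.00234999,
       -0.00032497]), 'joint_torque': array([ 2.96879021e-03, -4.81724274e+01,  2.99244422e+01,  1.27804518e-02,
       -1.66027330e-04,  2.18551048e-05]), 'position': array([0.1925531 , 0.54135834, 0.24449351]), 'tcp_rot': array([ 2.56633240e+00,  1.81079974e+00, -2.25906915e-03]), 'ft_force': array([-0.90924652, -0.90417624, -0.50371153]), 'wrist_torque': array([ 0.02629916, -0.00056797,  0.05088039]), 'grip_width': 0.08548063898566385} 0.014
slicing_insert scene 0.93 [377.4, 263.2] 433
slicing_insert scene 0.15 [376.4, 199.7] 689
slicing_insert top 0.64 [413.1, 246.3] 775
slicing_insert top 0.52 [407.1, 229.7] 1509
coarse_insert scene 0.92 [395.3, 260.3] 515
coarse_insert top 0.89 [429.9, 228.4] 867
coarse_insert top 0.61 [241.4, 187.0] 4220
fine_insert scene 0.66 [377.3, 257.5] 410
fine_insert scene 0.61 [416.1, 258.7] 571
fine_insert top 0.94 [451.5, 216.5] 800
fine_insert top 0.25 [356.3, 150.8] 955
caddy scene 0.66 [388.7, 278.8] 1397
caddy scene 0.18 [376.6, 262.7] 451
caddy top 0.67 [407.2, 228.4] 1514
caddy top 0.57 [242.4, 188.5] 4365
caddy top 0.43 [305.9, 120.1] 1316
slicer scene 0.76 [290.8, 189.5] 2128
slicer scene 0.56 [290.3, 191.1] 88
slicer top 0.78 [239.1, 190.1] 4266
```

View pics/scene0.png

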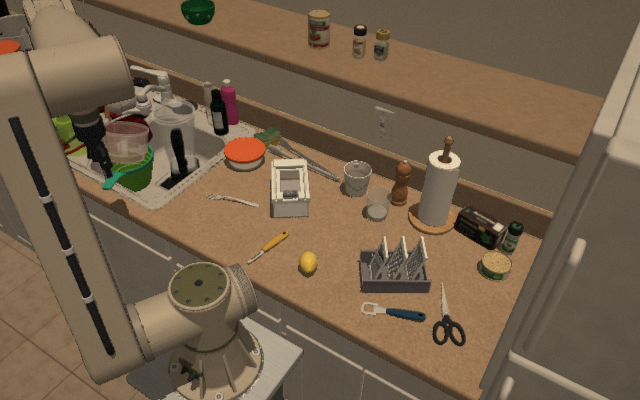

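View pics/top0.png

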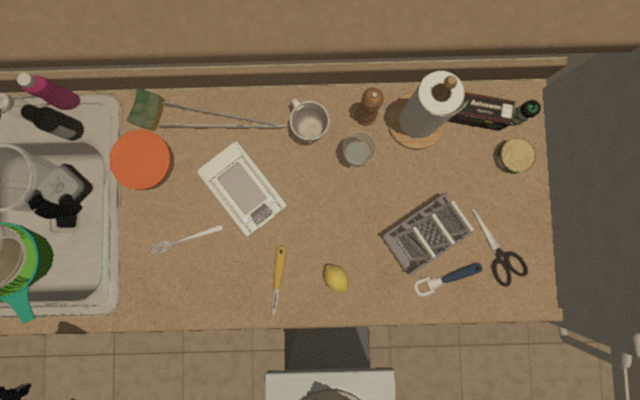

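```bash
python3 - <<'E'
import numpy as np,cv2
a=np.load('scene_i0.npy')[210:310,330:450]; b=np.load('top_i0.npy')[170:290,350:500]
cv2.imwrite('pics/zs.png',cv2.resize(a[:,:,::-1],None,fx=6,fy=6,interpolation=cv2.INTER_CUBIC))
cv2.imwrite('pics/zt.png',cv2.resize(b[:,:,::-1],None,fx=5,fy=5,interpolation=cv2.INTER_CUBIC)[:600])
b=np.load('top_i0.npy')[120:250,170:320]
cv2.imwrite('pics/zt2.png',cv2.resize(b[:,:,::-1],None,fx=4.5,fy=4.5,interpolation=cv2.INTER_CUBIC)[:600])
E
```

```text
(no output)
```

View pics/zs.png

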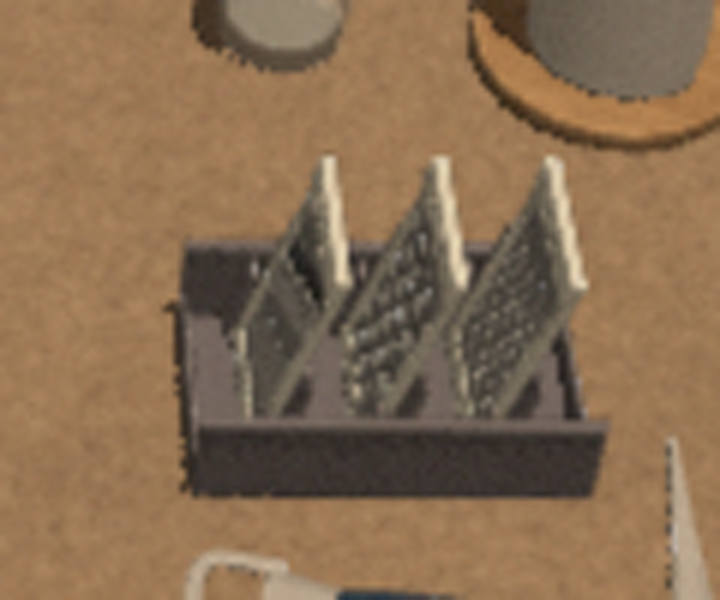

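View pics/zt.png

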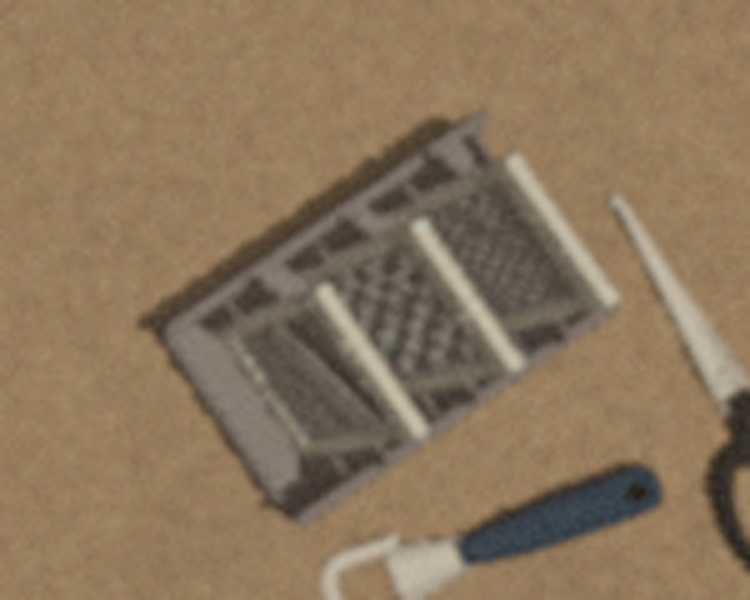

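View pics/zt2.png

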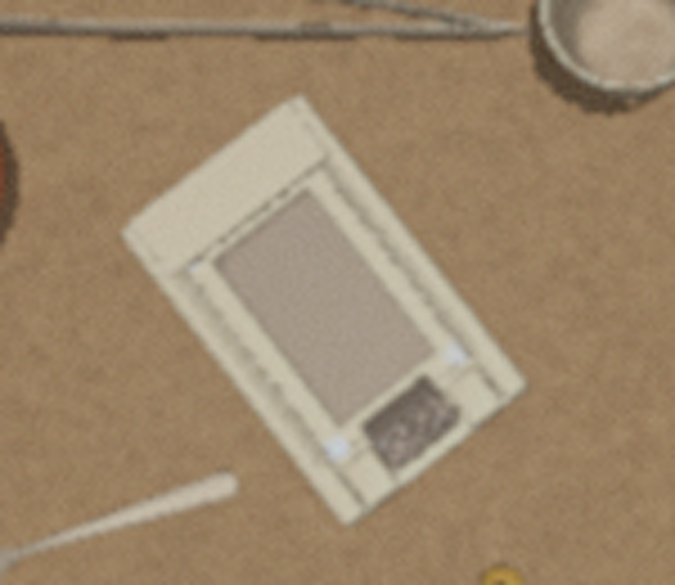

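The slicing insert (slanting blade) is in the caddy's leftmost slot, with its bar from about (414,228) to (434,257) in the top picture. The coarse and fine inserts are to its right. The slicer's lip end is at upper left (230,160) and the dark catch is at lower right (262,214).

```bash
python3 - <<'E'
from h import *
d=np.load('top_d0.npy'); im=np.load('top_i0.npy'); W=pts('top',d)
ds=np.load('scene_d0.npy'); Ws=pts('scene',ds)
v,u=np.mgrid[0:400,0:640]
# worktop check
for nm,w in(('top',W),('scene',Ws)):
    m=(abs(w[...,0]-.5)<.05)&(abs(w[...,1]-0.0)<.05); print(nm,'table z',np.nanmedian(w[m][:,2]))
# caddy inserts
for nm,w in(('top',W),('scene',Ws)):
    m=(w[...,2]>.118)&(w[...,2]<.145)&(w[...,1]<-.1)&(w[...,1]>-.45)&(w[...,0]<.6)&(w[...,0]>.35)
    n,l=cv2.connectedComponents(m.astype(np.uint8))
    for i in range(1,n):
        p=w[l==i]
        if len(p)<15: continue
        c=p.mean(0); e=np.linalg.svd(p[:,:2]-c[:2])[2][0]; s=(p[:,:2]-c[:2])@e
        print(nm,len(p),c.round(4),'dir deg',np.degrees(np.arctan2(e[1],e[0])).round(1),'len',np.ptp(s).round(4), 'mid',(c[:2]+e*(s.max()+s.min())/2).round(4),p[:,2].max().round(3))
# slicer
m=(W[...,2]>.07)&(W[...,2]<.12)&(u<300)&(u>190)&(v>135)&(v<245)
r=cv2.minAreaRect(W[m][:,:2].astype(np.float32)); print('slicer',r, cv2.boxPoints(r).round(4).tolist(), np.nanpercentile(W[m][:,2],[5,50,95]))
m2=(Ws[...,2]>.07)&(Ws[...,2]<.12)&(abs(Ws[...,0]-W[m][:,0].mean())<.15)&(abs(Ws[...,1]-W[m][:,1].mean())<.15)
r=cv2.minAreaRect(Ws[m2][:,:2].astype(np.float32)); print('slicer scene',r)
# caddy
m=(W[...,2]>.035)&(W[...,2]<.065)&(u<485)&(u>370)&(v>185)&(v<280)
r=cv2.minAreaRect(W[m][:,:2].astype(np.float32)); print('caddy',r, cv2.boxPoints(r).round(4).tolist())
E
```

```text
top table z -4.85196297169081e-05
scene table z 0.0012010151011720754
top 213 [ 0.5221 -0.3     0.1283] dir deg -147.2 len 0.0798 mid [ 0.5216 -0.3004] 0.136
top 206 [ 0.4936 -0.2566  0.1285] dir deg -147.4 len 0.0793 mid [ 0.4938 -0.2566] 0.136
top 201 [ 0.4661 -0.2127  0.1285] dir deg -147.5 len 0.0789 mid [ 0.4661 -0.2127] 0.136
scene 107 [ 0.4603 -0.2181  0.1291] dir deg -147.3 len 0.0814 mid [ 0.4627 -0.2165] 0.136
scene 111 [ 0.4877 -0.2621  0.1294] dir deg -147.8 len 0.0812 mid [ 0.49   -0.2607] 0.139
scene 120 [ 0.5167 -0.3051  0.1289] dir deg -147.3 len 0.0857 mid [ 0.5196 -0.3032] 0.137
slicer ((0.6382868885993958, 0.1486782729625702), (0.19677260518074036, 0.24298195540905), 36.63750076293945) [[0.4867999851703644, 0.1875], [0.6317999958992004, -0.007499999832361937], [0.7896999716758728, 0.10989999771118164], [0.6446999907493591, 0.30489999055862427]] [0.07624571 0.08933838 0.09932646]
slicer scene ((0.6366733312606812, 0.14289529621601105), (0.2084718644618988, 0.24601870775222778), 36.36294174194336)
caddy ((0.4853040874004364, -0.24323903024196625), (0.11641974747180939, 0.187305748462677), 32.50600814819336) [[0.38589999079704285, -0.19550000131130219], [0.48649999499320984, -0.35350000858306885], [0.5846999883651733, -0.29089999198913574], [0.48410001397132874, -0.13300000131130219]]
```

```bash
python3 - <<'E'
from h import *
d=np.load('top_d0.npy'); im=np.load('top_i0.npy'); W=pts('top',d)
ds=np.load('scene_d0.npy'); Ws=pts('scene',ds)
for nm,w,n in(('top',W,'top'),('scene',Ws,'scene')):
    r=regions_of(n,'slicer')[0]; m=r['mask']&(w[...,2]>.07)
    m=cv2.morphologyEx(m.astype(np.uint8),cv2.MORPH_OPEN,np.ones((3,3)))>0
    p=w[m]; print(nm,len(p),cv2.minAreaRect(p[:,:2].astype(np.float32)),np.percentile(p[:,2],[2,20,50,80,98]).round(3))
    b=cv2.boxPoints(cv2.minAreaRect(p[:,:2].astype(np.float32))); print(b.round(4).tolist())
# height map in slicer frame
th=np.radians(38.); 
E
```

```text
top 3002 ((0.6016829013824463, 0.19792640209197998), (0.19701559841632843, 0.1197575256228447), 36.824615478515625) [0.075 0.08  0.089 0.094 0.102]
[[0.4869000017642975, 0.1868000030517578], [0.5587000250816345, 0.09099999815225601], [0.7164000272750854, 0.20900000631809235], [0.644599974155426, 0.30489999055862427]]
scene 1229 ((0.598977267742157, 0.19369298219680786), (0.20801882445812225, 0.11949597299098969), 36.382781982421875) [0.073 0.079 0.089 0.094 0.103]
[[0.4797999858856201, 0.1800999939441681], [0.5507000088691711, 0.08389999717473984], [0.7182000279426575, 0.20730000734329224], [0.6473000049591064, 0.3034999966621399]]
```

```bash
cat >> h.py <<'E'
C=np.array([np.cos(np.radians(-57.5)),np.sin(np.radians(-57.5)),0]); Z=np.array([0,0,1.])
s15,c15=np.sin(np.radians(15)),np.cos(np.radians(15))
U=s15*C+c15*Z
RC=np.stack([-c15*C+s15*Z,np.cross(-U,-c15*C+s15*Z),-U],1)   # tool x=insert z, tool z=insert x
YS=np.radians(36.8)
def RS(slant_deg):  # tool at slant a: insert x points to lip and down by a
    a=np.radians(slant_deg); h=np.array([np.cos(YS),np.sin(YS),0])
    xi=np.cos(a)*h-np.sin(a)*Z; zi=np.sin(a)*h+np.cos(a)*Z
    return np.stack([zi,np.cross(xi,zi),xi],1)
def rel(p,Rm,s=None):
    s=s or sense(); R0=R.from_rotvec(s['tcp_rot'])
    return (100*(np.array(p)-s['position'])).round(2), np.degrees((R.from_matrix(Rm)*R0.inv()).as_rotvec()).round(1)
E
python3 - <<'E'
from h import *
s=sense(); print(np.linalg.det(RC)); print(R.from_rotvec(s['tcp_rot']).as_matrix().round(2))
T=np.array([.466,-.213,.130])
print('above',rel(T+.07*U,RC))
Rd=R.from_euler('z',52.1,degrees=True).as_matrix()@R.from_rotvec(s['tcp_rot']).as_matrix()
print(T+.07*U)
E
```

```text
1.0
[[ 0.34  0.94  0.  ]
 [ 0.94 -0.34  0.  ]
 [ 0.    0.   -1.  ]]
above (array([ 28.3 , -77.01,  -4.77]), array([15.4,  1.7, 51.8]))
[ 0.47573444 -0.22828     0.19761481]
```

```bash
python3 -m pendant '[[6,-6,3,0,0,4,0.4],[12,-12,4,0,0,10,0.4],[17,-18,4,0,0,16,0.4],[22,-24,4,0,0,22,0.4],[26,-30,4,0,0,28,0.4],[28,-36,4,0,0,34,0.4],[30,-42,4,0,0,40,0.4],[31,-48,4,0,0,46,0.4],[31,-54,4,0,0,52,0.4],[31,-60,4,4,0.5,52,0.4],[30,-66,4,8,1,52,0.4],[29,-72,4,12,1.4,52,0.4],[28.3,-77,3,15.4,1.7,51.8,0.4],[28.3,-77,0,15.4,1.7,51.8,0.4],[28.3,-77,0,15.4,1.7,51.8,0.4]]' 60; python3 - <<'E'
from h import *
s=sense(); print(s['q'].round(2))
T=np.array([.466,-.213,.130]); print('err to T+.07U',rel(T+.07*U,RC)); print('descend to T',rel(T-.002*U,RC))
for n in ('scene','top'):
    im,d=grab_frame(n); np.save(f'{n}_d1.npy',d); cv2.imwrite(f'pics/{n}1.png',im[:,:,::-1])
    x,y=(330,200) if n=='scene' else (340,160)
    cv2.imwrite(f'pics/{n}1z.png',cv2.resize(im[y-30:y+110,x:x+160,::-1],None,fx=4,fy=4,interpolation=cv2.INTER_CUBIC))
E
```

```text
time: 2.58
position: [0.4746, -0.2315, 0.2425]
tcp_rot: [-1.403, -2.542, -0.185]
ft_force: [-0.2, 0.5, -0.6]
grip_width: 0.0341
[-0.66  0.42  0.16  1.56  0.09 -1.23]
err to T+.07U (array([ 0.11,  0.32, -4.49]), array([-0.1, -0.1,  0.3]))
descend to T (array([ -0.89,   1.9 , -11.44]), array([-0.1, -0.1,  0.3]))
```

View pics/scene1z.png

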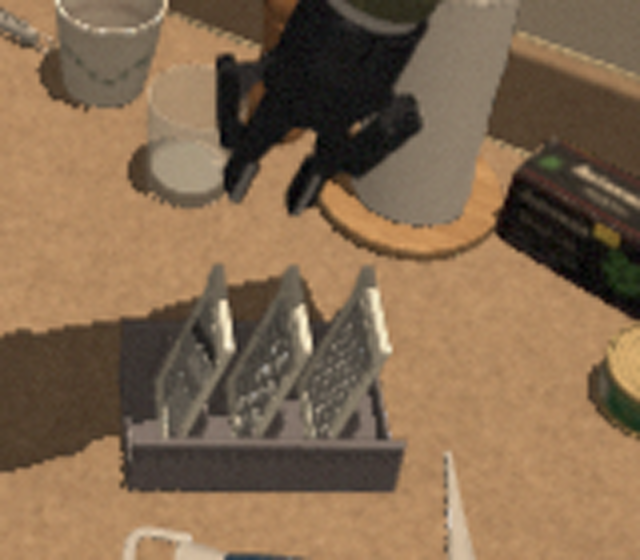

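View pics/top1z.png

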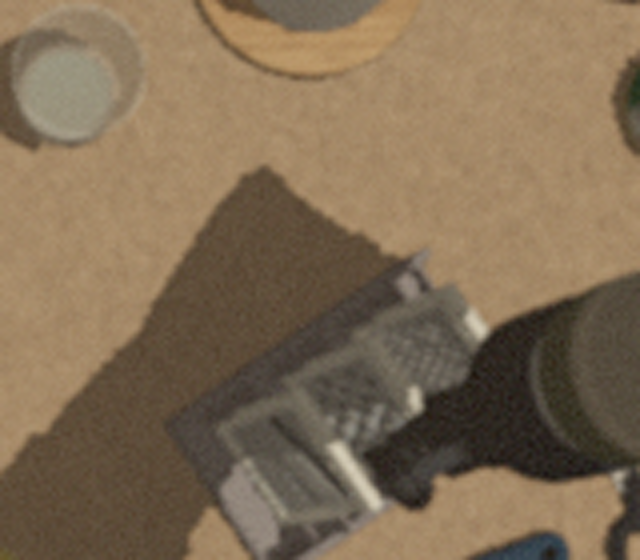

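The jaws stand above the slicing insert's bar and lean with it. Next I check the projected jaw centre against the pictures, to estimate the camera offset.

```bash
python3 - <<'E'
from h import *
s=sense(); Rt=R.from_rotvec(s['tcp_rot']).as_matrix(); 
for n in ('scene','top'):
    im=cv2.imread(f'pics/{n}1.png')
    x,y=(330,170) if n=='scene' else (340,130)
    z=cv2.resize(im[y:y+140,x:x+160],None,fx=5,fy=5,interpolation=cv2.INTER_CUBIC)
    def dot(p,c):
        a=proj(n,p); cv2.circle(z,(int((a[0]-x)*5),int((a[1]-y)*5)),3,c,-1)
    tip=s['position']+.014*Rt[:,2]
    for k in (-.017,0,.017):
        for j in(-.011,.011): dot(tip+k*Rt[:,0]+j*Rt[:,1]-.005*Rt[:,2],(0,0,255))
    T=np.array([.466,-.213,.130]); Y=RC[:,1]
    for j in(-.04,0,.04): dot(T+j*Y,(0,255,0))
    cv2.imwrite(f'pics/{n}1p.png',z[:600])
E
```

```text
(no output)
```

View pics/scene1p.png

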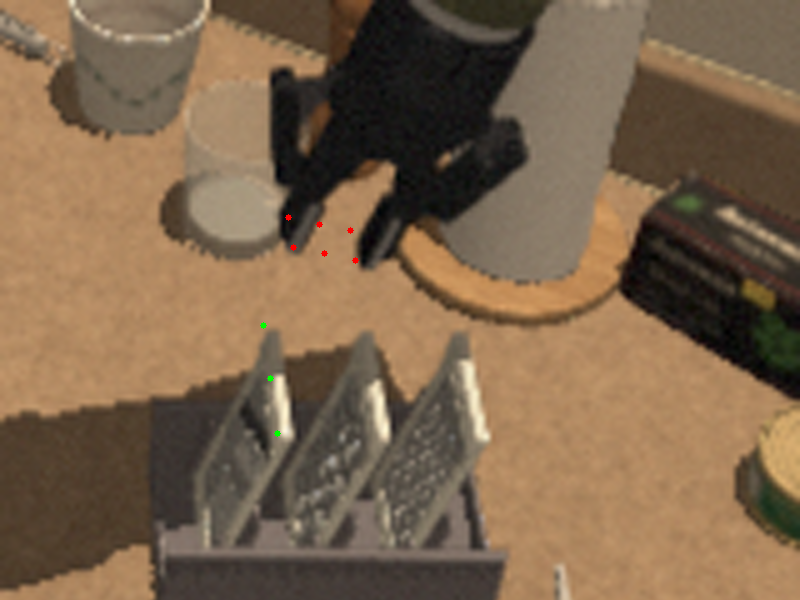

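View pics/top1p.png

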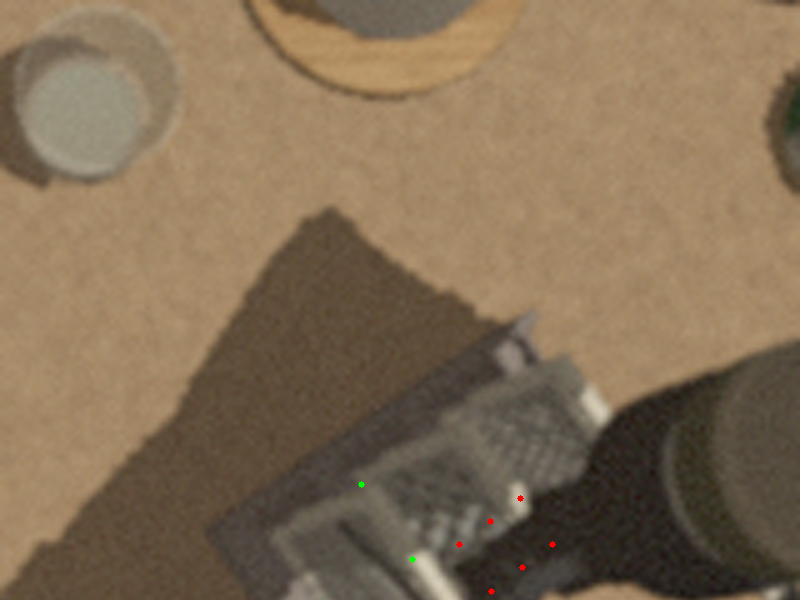

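```bash
python3 -m pendant '[[0.1,0.2,-4,0,0,0,0.4],[-0.4,1,-8,0,0,0,0.4],[-0.7,1.5,-10,0,0,0,0.4],[-0.9,1.9,-11.4,0,0,0,0.4],[-0.9,1.9,-11.4,0,0,0,0.4],[-0.9,1.9,-11.4,0,0,0,0.4]]'; python3 - <<'E'
from h import *
s=sense(); T=np.array([.466,-.213,.130]); print('err',rel(T-.002*U,RC),s['ft_force'])
im,d=grab_frame('scene'); x,y=330,170
cv2.imwrite('pics/s2.png',cv2.resize(im[y:y+120,x:x+130,::-1],None,fx=5,fy=5,interpolation=cv2.INTER_CUBIC))
E
```

```text
time: 3.42
position: [0.4671, -0.2099, 0.1317]
tcp_rot: [-1.4, -2.548, -0.185]
ft_force: [-0.2, -0.0, 1.5]
grip_width: 0.0345
err (array([-0.14, -0.26, -0.37]), array([-0. ,  0.1,  0.1])) [-0.19995373 -0.0495306   1.45928505]
```

View pics/s2.png

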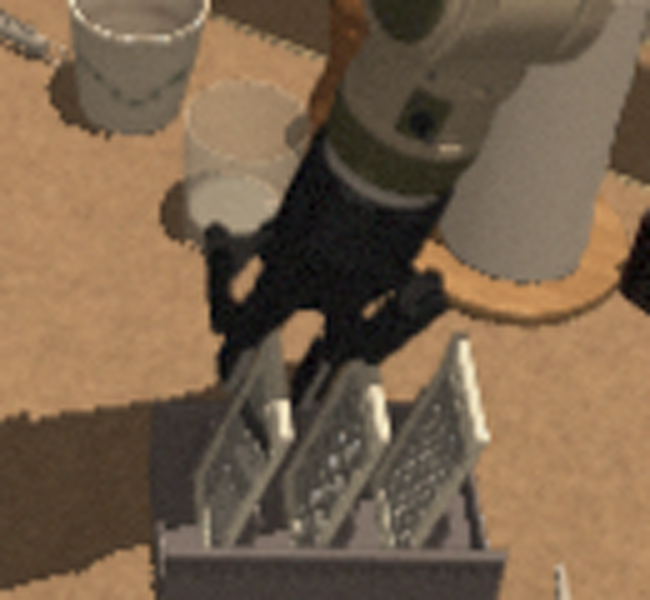

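```bash
python3 -m pendant '[[-0.1,-0.3,-0.4,0,0,0,0.4],[-0.1,-0.3,-0.4,0,0,0,0.4],[-0.1,-0.3,-0.4,0,0,0,0.4]]'; python3 -m pendant '[[0,0,0,0,0,0,0],[0,0,0,0,0,0,0],[0,0,0,0,0,0,0],[0,0,0,0,0,0,0],[0,0,0,0,0,0,0],[0,0,0,0,0,0,0]]' 60;  python3 - <<'E'
from h import *
s=sense(); T=np.array([.466,-.213,.130]); print('err',rel(T-.002*U,RC),s['ft_force'],s['wrist_torque'])
E
```

```text
time: 3.85
position: [0.4661, -0.2134, 0.1278]
tcp_rot: [-1.401, -2.548, -0.186]
ft_force: [-0.1, -1.2, 0.5]
grip_width: 0.034
time: 4.6
position: [0.4661, -0.2135, 0.1278]
tcp_rot: [-1.401, -2.548, -0.185]
ft_force: [-0.3, -1.3, 1.5]
grip_width: 0.0065
err (array([-0.04,  0.09,  0.02]), array([0. , 0.1, 0.1])) [-0.34289517 -1.25355142  1.45598867] [-0.28867284 -0.04206318 -0.0232203 ]
```

```bash
python3 -m pendant '[[0.28,-0.44,1.93,0,0,0,0],[0.56,-0.87,3.86,0,0,0,0],[0.83,-1.31,5.8,0,0,0,0],[0.83,-1.31,5.8,0,0,0,0]]';  python3 - <<'E'
from h import *
s=sense(); print(s['ft_force'],s['wrist_torque'])
for n,x,y in(('scene',330,150),('top',350,150)):
    im,d=grab_frame(n)
    cv2.imwrite(f'pics/{n}3.png',cv2.resize(im[y:y+120,x:x+130,::-1],None,fx=5,fy=5,interpolation=cv2.INTER_CUBIC))
E
```

```text
time: 5.1
position: [0.4751, -0.227, 0.1867]
tcp_rot: [-1.402, -2.55, -0.185]
ft_force: [-0.8, 0.3, -1.3]
grip_width: 0.0062
[-0.82864076  0.31016972 -1.28194532] [-0.23270514 -0.16136338 -0.05324484]
```

View pics/scene3.png

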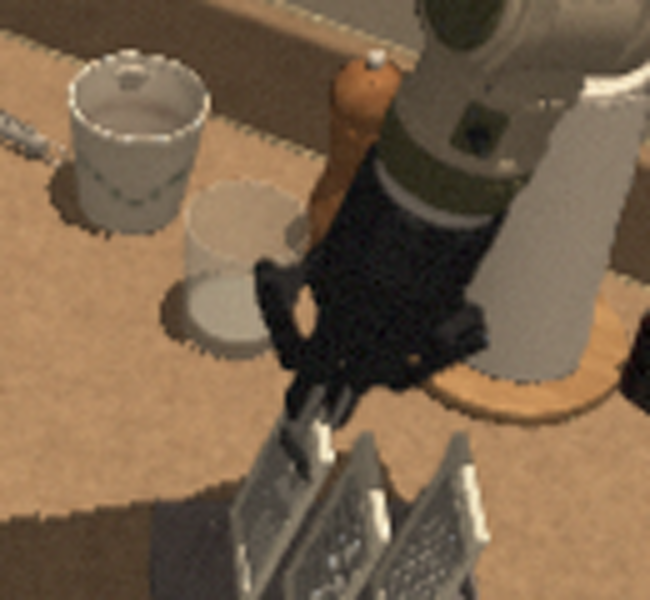

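View pics/top3.png

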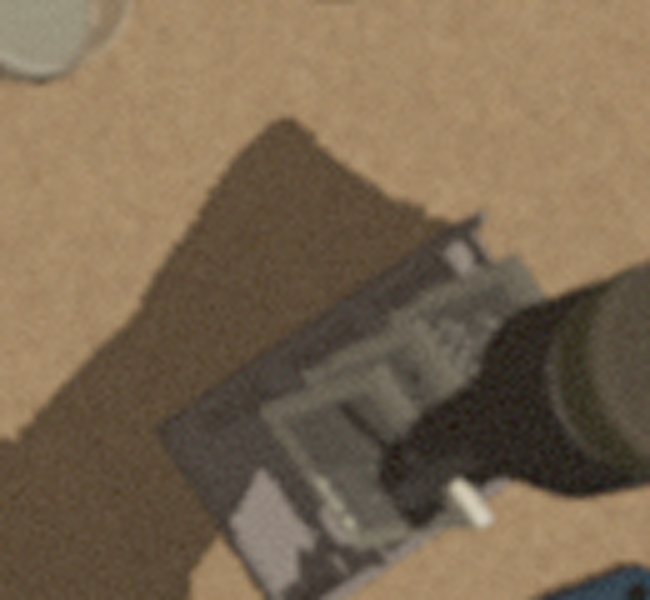

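```bash
cat >> h.py <<'E'
S=np.array([.6017,.1979,.078]); HX=np.array([np.cos(YS),np.sin(YS),0]); HY=np.array([-np.sin(YS),np.cos(YS),0])
def tcp_for(foot,a,y=0.,gx=-.063):   # foot = (x,z) of back/foot corner rel. seat; returns TCP
    Rm=RS(a); F=S+HX*foot[0]+HY*y+Z*foot[1]
    return F-Rm[:,2]*(.065-gx)+Rm[:,0]*.004, Rm
E
python3 -m pendant '[[0.28,-0.44,1.93,0,0,0,0],[0.56,-0.87,3.86,0,0,0,0],[0.83,-1.31,5.8,0,0,0,0],[1.1,-1.7,9,0,0,0,0],[1.1,-1.7,12,0,0,0,0],[1.1,-1.7,12,0,0,0,0]]'
python3 - <<'E'
from h import *
from scipy.spatial.transform import Slerp
s=sense(); p0=s['position']; print(s['q'].round(2))
pA=np.array([.46,-.03,.33]); 
R0=R.from_rotvec(s['tcp_rot'])
print('A yaw', rel(pA,RS(90)))
t30,R30=tcp_for((.0615-.04*np.cos(np.pi/6),.0015+.04*.5),30); print('pre30',t30, rel(t30,R30))
t,_=tcp_for((.0615,.0015),30); print(t); print(tcp_for((.0615,.0015),20)[0])
E
```

```text
time: 5.95
position: [0.4858, -0.2436, 0.306]
tcp_rot: [-1.402, -2.55, -0.185]
ft_force: [1.0, 0.2, -0.9]
grip_width: 0.0066
[-0.66  0.44  0.35  1.72  0.09 -1.24]
A yaw (array([-2.58, 21.36,  2.4 ]), array([-16. ,   3.1, -85.1]))
pre30 [0.53604622 0.1487847  0.1669641 ] (array([  5.03,  39.24, -13.9 ]), array([ 48.6,  -8.8, -80.7]))
[0.56378437 0.16953548 0.1469641 ]
[0.55572795 0.16350851 0.12703735]
```

```bash
python3 -m pendant '[[-0.3,2.1,0.5,-1.6,0.3,-8.5,0],[-0.5,4.3,1,-3.2,0.6,-17,0],[-0.8,6.4,1.4,-4.8,0.9,-25.5,0],[-1,8.5,2,-6.4,1.2,-34,0],[-1.3,10.7,2.4,-8,1.5,-42.5,0],[-1.5,12.8,2.4,-9.6,1.9,-51,0],[-1.8,15,2.4,-11.2,2.2,-59.6,0],[-2.1,17,2.4,-12.8,2.5,-68,0],[-2.3,19.2,2.4,-14.4,2.8,-76.6,0],[-2.6,21.4,2.4,-16,3.1,-85,0],[-2.6,21.4,2.4,-16,3.1,-85,0]]'
python3 - <<'E'
from h import *
s=sense(); print(s['q'].round(2)); p=s['position']
print('err A',rel([.46,-.03,.33],RS(90),s))
t30,R30=tcp_for((.0615-.06*np.cos(np.pi/6),.0015+.06*.5+.02),30); print('pre30',t30, rel(t30,R30))
E
```

```text
time: 7.32
position: [0.4587, -0.028, 0.3283]
tcp_rot: [-2.976, -0.998, 0.003]
ft_force: [-0.0, 0.4, -1.6]
grip_width: 0.0065
[-0.24  0.08 -0.04  1.45  0.    0.69]
err A (array([ 0.13, -0.2 ,  0.17]), array([-0.1, -0.2, -0.3]))
pre30 [0.52217714 0.1384093  0.1969641 ] (array([  6.35,  16.64, -13.13]), array([ 36. , -48.1,  -0.4]))
```

```bash
python3 -m pendant '[[0.8,2.1,-1,4.5,-6,0,0],[1.6,4.2,-2,9,-12,0,0],[2.4,6.2,-3,13.5,-18,0,0],[3.2,8.3,-4,18,-24,0,0],[4,10.4,-6,22.5,-30,0,0],[4.8,12.5,-8,27,-36,0,0],[5.6,14.6,-10,31.5,-42,0,0],[6.3,16.6,-12,36,-48,-0.4,0],[6.3,16.6,-13,36,-48,-0.4,0],[6.3,16.6,-13.1,36,-48,-0.4,0]]'
python3 - <<'E'
from h import *
s=sense(); print(s['q'].round(2)); p=s['position']
t30,R30=tcp_for((.0615-.06*np.cos(np.pi/6),.0015+.06*.5+.02),30); print('pre30',t30, rel(t30,R30))
for n,x,y in(('scene',230,100),('top',170,120)):
    im,d=grab_frame(n); np.save(f'{n}_d4.npy',d); np.save(f'{n}_i4.npy',im)
    cv2.imwrite(f'pics/{n}4.png',cv2.resize(im[y:y+140,x:x+160,::-1],None,fx=5,fy=5,interpolation=cv2.INTER_CUBIC)[:600])
E
```

```text
time: 8.57
position: [0.5335, 0.1314, 0.2086]
tcp_rot: [-2.358, -0.794, -1.321]
ft_force: [-0.4, -0.4, -0.6]
grip_width: 0.0063
[-0.29 -0.12 -1.03 -0.1   0.77  0.95]
pre30 [0.52217714 0.1384093  0.1969641 ] (array([-1.13,  0.7 , -1.16]), array([ 0.3, -1.4, -0.7]))
```

View pics/scene4.png

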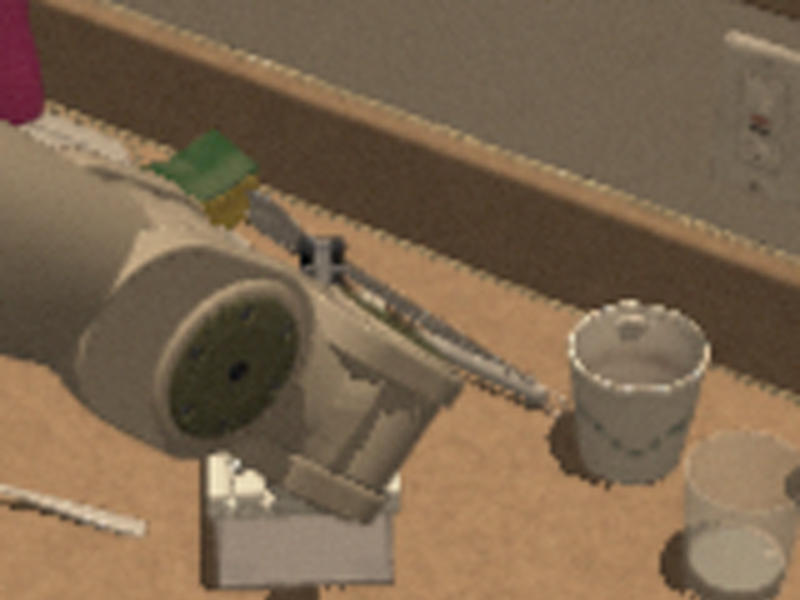

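View pics/top4.png

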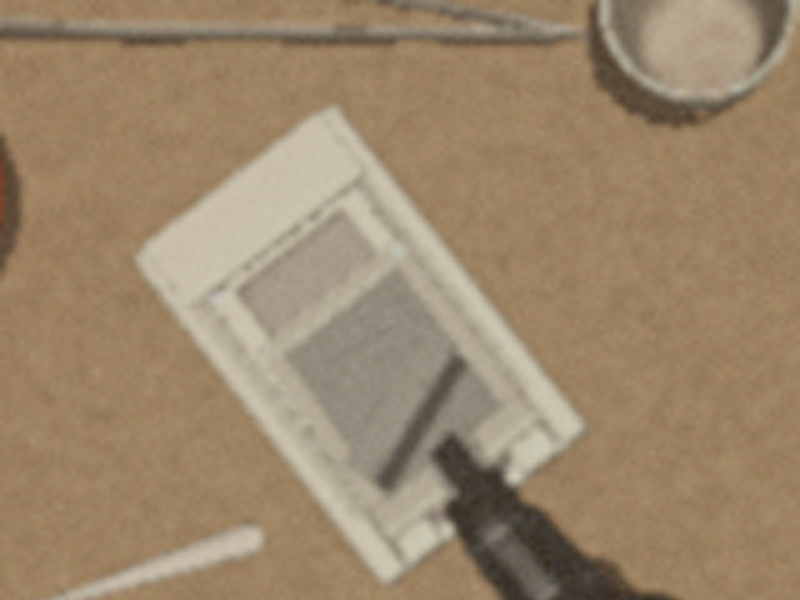

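The insert is held blade up, with its foot edge at about (350,275) in the zoomed top view, square to the pocket. Joint 3 is at its lower limit of -1.03 here, so I'll fit a simple kinematic model to find reachable slants before going on.

```bash
cat > kin.py <<'E'
import numpy as np
from scipy.optimize import least_squares
from scipy.spatial.transform import Rotation as R
D=[([1.089,.3135,.0455,1.304,0,1.431],[.1927,.5415,.2446]),
([-.66,.42,.16,1.56,.09,-1.23],[.4746,-.2315,.2425]),
([-.66,.44,.35,1.72,.09,-1.24],[.4858,-.2436,.306]),
([-.24,.08,-.04,1.45,0,.69],[.4587,-.028,.3283]),
([-.29,-.12,-1.03,-.1,.77,.95],[.5335,.1314,.2086])]
def fk(q,P):
    h,a,pa,b,pb,c1,c2,d,r0=P
    A=q[1]+pa; B=q[1]-q[2]+pb; th=q[1]-q[2]+q[3]
    # arm-plane coords: X radial, Y left, Z up ; pitch th down from horizontal
    p=np.array([r0+a*np.sin(A)+b*np.cos(B),d,h+a*np.cos(A)-b*np.sin(B)])
    Ry=R.from_euler('y',th).as_matrix(); f=Ry@[1,0,0]
    g=Ry@R.from_euler('z',q[4]).as_matrix()@[1,0,0]
    p=p+c1*f+c2*g
    M=R.from_euler('z',q[0]).as_matrix()
    return M@p, M@g
def fit():
    x0=[.2,.35,0,.3,0,.08,.2,.08,0.]
    f=lambda P: np.concatenate([(fk(q,P)[0]-p)*1000 for q,p in D]+[(np.array(P)-x0)*2])
    return least_squares(f,x0)
if __name__=='__main__':
    r=fit(); print(r.x.round(3))
    for q,p in D: print((1000*(fk(q,r.x)[0]-p)).round(1), fk(q,r.x)[1].round(2))
E
python3 kin.py
python3 - <<'E'
from h import *; print(sense()['q'], R.from_rotvec(sense()['tcp_rot']).as_matrix()[:,2])
E
```

```text
[ 0.221  0.528 -0.006  0.408 -0.145  0.146  0.283  0.081  0.004]
[-0.9  0.5 -0.1] [-0. -0. -1.]
[-0.8 -1.3 -0.2] [-0.14  0.22 -0.97]
[0.6 1.1 0.3] [-0.13  0.22 -0.97]
[-0.2 -0.7 -0.1] [ 0. -0. -1.]
[-0.   0.   0.1] [ 0.67  0.53 -0.52]
[-0.29147806 -0.11904311 -1.02761126 -0.09977149  0.77048248  0.95225534] [ 0.67464284  0.52474422 -0.51913441]
```

```bash
cat >> kin.py <<'E'
LO=np.array([-2.76,-.86,-1.03,-2.2,-1.47]); HI=np.array([2.76,1.69,1.26,2.34,1.5])
PP=fit().x
def ik(p,g,q0=(-.2,0,-.9,0,.7)):
    f=lambda q:np.concatenate([(fk(q,PP)[0]-p)*10,(fk(q,PP)[1]-g)*2])
    best=None
    for s in (q0,(-.2,.2,-.5,.3,.5),(0,.2,.2,.8,.5)):
        r=least_squares(f,s,bounds=(LO,HI))
        if best is None or r.cost<best.cost: best=r
    return best.x,(1000*(fk(best.x,PP)[0]-p)).round(1),np.degrees(np.arccos(np.clip(fk(best.x,PP)[1]@g/np.linalg.norm(fk(best.x,PP)[1]),-1,1))).round(1)
E
python3 - <<'E'
from h import *; from kin import ik
for a in (20,25,30,35,40,45):
    for b in (0,.02,.06):
        c,s_=np.cos(np.radians(a)),np.sin(np.radians(a))
        t,Rm=tcp_for((.0615-b*c,.0015+b*s_),a); q,e,g=ik(t,Rm[:,2]); print(a,b,t.round(3),q.round(2),e,g)
E
```

```text
20 0 [0.556 0.164 0.127] [-0.27  0.19 -1.03 -0.37  0.9 ] [13.5 -6.5  8. ] 12.4
20 0.02 [0.541 0.152 0.134] [-0.32  0.15 -1.03 -0.27  0.94] [12.4 -8.1  8.6] 12.8
20 0.06 [0.511 0.13  0.148] [-0.43  0.08 -1.03 -0.07  1.02] [  9.2 -10.9   9. ] 12.7
25 0 [0.559 0.166 0.137] [-0.22  0.13 -1.03 -0.34  0.78] [ 9.8 -3.3  6.5] 8.5
25 0.02 [0.545 0.155 0.146] [-0.26  0.08 -1.03 -0.25  0.82] [ 9.4 -4.2  7.1] 8.8
25 0.06 [0.516 0.134 0.163] [-0.35 -0.01 -1.03 -0.07  0.89] [ 7.7 -6.   7.8] 9.0
30 0 [0.564 0.17  0.147] [-0.17  0.08 -1.03 -0.32  0.69] [ 5.1 -1.2  3.7] 4.3
30 0.02 [0.55  0.159 0.157] [-0.2   0.03 -1.03 -0.24  0.71] [ 5.1 -1.6  4.1] 4.6
30 0.06 [0.522 0.138 0.177] [-0.29 -0.07 -1.03 -0.08  0.77] [ 4.3 -2.3  4.6] 4.6
35 0 [0.569 0.173 0.156] [-0.12  0.05 -1.03 -0.31  0.6 ] [ 0. -0.  0.] 0.0
35 0.02 [0.556 0.163 0.168] [-0.15 -0.   -1.03 -0.24  0.63] [ 0.1 -0.   0.1] 0.1
35 0.06 [0.529 0.144 0.191] [-0.22 -0.11 -1.03 -0.09  0.67] [ 0. -0.  0.] 0.0
40 0 [0.574 0.178 0.165] [-0.08  0.02 -0.92 -0.1   0.53] [ 0.  0. -0.] 0.0
40 0.02 [0.562 0.168 0.178] [-0.11 -0.03 -0.92 -0.04  0.55] [0. 0. 0.] 0.0
40 0.06 [0.538 0.15  0.203] [-0.17 -0.12 -0.91  0.09  0.59] [-0. -0.  0.] 0.0
45 0 [0.581 0.182 0.173] [-0.05  0.02 -0.81  0.08  0.47] [0. 0. 0.] 0.0
45 0.02 [0.569 0.174 0.187] [-0.07 -0.02 -0.81  0.13  0.48] [-0.  0.  0.] 0.0
45 0.06 [0.547 0.157 0.215] [-0.12 -0.11 -0.8   0.25  0.51] [ 0. -0.  0.] 0.0
```

```bash
python3 - <<'E'
from h import *
s=sense(); Rt=R.from_rotvec(s['tcp_rot']).as_matrix()
im=np.load('top_i4.npy')[:,:,::-1].copy(); x,y=170,120; k=5
z=cv2.resize(im[y:y+120,x:x+150],None,fx=k,fy=k,interpolation=cv2.INTER_CUBIC)
def dot(p,c):
    a=proj('top',p); cv2.circle(z,(int((a[0]-x+.5)*k),int((a[1]-y+.5)*k)),3,c,-1)
def ins(xi,yi,zi): return s['position']+Rt[:,2]*(xi+.063)+Rt[:,1]*yi+Rt[:,0]*(zi-.004)
for xi in(.065,-.049,-.065):
    for yi in(-.04,.04): dot(ins(xi,yi,.005 if xi>0 else .008),(0,0,255))
for a in(-.098,.098):
    for b in (-.06,.06): dot(S+HX*a+HY*b+Z*.011,(0,255,0))
for a in(.061,-.060):
    for b in (-.0415,.0415): dot(S+HX*a+HY*b+Z*.012,(255,0,0))
cv2.imwrite('pics/top4p.png',z)
W=pts('top',np.load('top_d4.npy'))
# insert points: fit plane and foot in tool frame
q=(W-s['position'])@Rt   # tool x,y,z
m=(abs(q[...,0])<.03)&(abs(q[...,1])<.05)&(q[...,2]>.02)&(q[...,2]<.14)&(W[...,2]>.115)
p=q[m]; print(len(p)); A=np.c_[p[:,1:],np.ones(len(p))]; c=np.linalg.lstsq(A,p[:,0],rcond=None)[0]; print('plane',c, 'z range',p[:,2].min(),p[:,2].max(),np.percentile(p[:,2],99.5),'y',np.percentile(p[:,1],[.5,99.5]))
E
```

```text
1408
plane [ 0.00341474 -0.00532949  0.00201282] z range 0.020057500651410546 0.12899559268053484 0.12725505136050327 y [-0.04232811  0.03680103]
```

View pics/top4p.png

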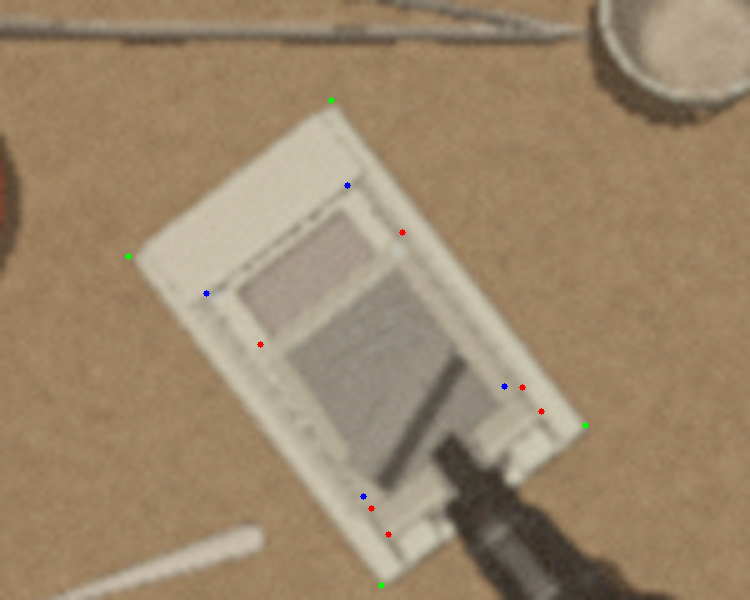

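```bash
python3 - <<'E'
from h import *
for n in('top','scene'):
    W=pts(n,np.load(f'{n}_d0.npy')); q=(W-S)@np.stack([HX,HY,Z],1)
    print(n)
    for lo in np.arange(-.104,.106,.004):
        m=(abs(q[...,1])<(.018 if lo<-.04 else .036))&(q[...,0]>=lo)&(q[...,0]<lo+.004)&(abs(q[...,2])<.2)
        if m.sum()>3 and (lo>.04 or lo<-.04): print(f'x {1000*lo+2:.0f}: z {1000*np.median(q[m][:,2]):.1f} n{m.sum()}',end='; ')
    print()
    for lo in np.arange(-.066,.066,.003):
        m=(abs(q[...,0])<.04)&(q[...,1]>=lo)&(q[...,1]<lo+.003)
        if m.sum()>3 and abs(lo)>.03: print(f'y {1000*lo+1.5:.1f}: z {1000*np.median(q[m][:,2]):.1f}',end='; ')
    print()
E
```

```text
top
x -102: z -78.0 n23; x -98: z -74.4 n44; x -94: z 1.6 n57; x -90: z 22.2 n34; x -86: z 22.8 n27; x -82: z 23.5 n26; x -78: z 23.6 n28; x -74: z 23.4 n25; x -70: z 21.1 n25; x -66: z 16.7 n21; x -62: z 13.3 n23; x -58: z 1.0 n17; x -54: z -1.1 n18; x -42: z -71.6 n21; x 42: z -71.3 n44; x 46: z -70.1 n47; x 50: z -71.0 n46; x 54: z -71.5 n51; x 58: z -4.8 n82; x 62: z 0.7 n143; x 66: z 13.2 n89; x 70: z 13.6 n89; x 74: z 15.0 n62; x 78: z 15.1 n51; x 82: z 15.2 n51; x 86: z 15.2 n52; x 90: z 15.4 n51; x 94: z 15.4 n53; x 98: z 14.7 n18; 
y -64.5: z -77.5; y -61.5: z -77.5; y -58.5: z 9.0; y -55.5: z 11.0; y -52.5: z 11.4; y -49.5: z 12.6; y -46.5: z 10.8; y -43.5: z 1.9; y -40.5: z 1.1; y -37.5: z 0.1; y -34.5: z 0.3; y -31.5: z 0.3; y 31.5: z -70.7; y 34.5: z -2.4; y 37.5: z -3.7; y 40.5: z -0.4; y 43.5: z 1.2; y 46.5: z 9.1; y 49.5: z 12.2; y 52.5: z 11.2; y 55.5: z 11.0; y 58.5: z 10.9; 
scene
x -102: z -4.0 n29; x -98: z -24.9 n70; x -94: z -34.6 n130; x -90: z -22.4 n61; x -86: z 22.1 n18; x -82: z 24.3 n15; x -78: z 24.1 n4; x -74: z 22.2 n6; x 42: z -69.1 n16; x 46: z -69.0 n18; x 50: z -68.5 n20; x 54: z -3.3 n44; x 58: z -0.2 n69; x 62: z 5.4 n66; x 66: z -0.5 n45; x 70: z 14.5 n34; x 74: z -67.9 n32; x 78: z -28.6 n44; x 82: z -52.4 n64; x 86: z -48.2 n88; x 90: z -50.6 n57; x 94: z -47.4 n20; 
y -61.5: z 11.2; y -58.5: z 10.5; y -55.5: z 12.8; y -52.5: z 12.8; y -49.5: z 12.2; y -46.5: z 10.1; y -43.5: z 1.0; y -40.5: z 1.7; y -37.5: z 1.0; y -34.5: z -1.0; y 31.5: z 1.1; y 34.5: z 1.7; y 37.5: z 2.4; y 40.5: z 0.9; y 43.5: z 2.8; y 46.5: z 12.6; y 49.5: z 14.4; y 52.5: z 12.6; y 55.5: z 12.0; y 58.5: z 9.4; y 61.5: z -76.2; y 64.5: z -75.4;
```

```bash
python3 - <<'E'
from h import *; from kin import ik
a=39; c,s_=np.cos(np.radians(a)),np.sin(np.radians(a))
for b in (.05,.02,0): 
    t,Rm=tcp_for((.061-b*c,.0015+b*s_),a,y=.0027); print(b,t.round(4),rel(t,Rm),ik(t,Rm[:,2]))
E
```

```text
0.05 [0.5402 0.1552 0.1946] (array([ 0.71,  2.36, -1.44]), array([-5.1,  5.8, -0.7])) (array([-0.16056293, -0.10306329, -0.94412433,  0.02070831,  0.59321311]), array([ 0., -0.,  0.]), np.float64(0.0))
0.02 [0.5588 0.1692 0.1757] (array([ 2.57,  3.75, -3.33]), array([-5.1,  5.8, -0.7])) (array([-0.11567735, -0.0283288 , -0.94803352, -0.07997092,  0.56361013]), array([ 0., -0.,  0.]), np.float64(0.0))
0 [0.5713 0.1785 0.1632] (array([ 3.82,  4.68, -4.59]), array([-5.1,  5.8, -0.7])) (array([-0.08814516,  0.02237523, -0.94670295, -0.141963  ,  0.54509799]), array([ 0., -0.,  0.]), np.float64(0.0))
```

```bash
python3 -m pendant '[[0.4,1.2,0,-2.5,2.9,-0.3,0],[0.7,2.4,-0.7,-5.1,5.8,-0.7,0],[0.7,2.4,-1.4,-5.1,5.8,-0.7,0],[0.7,2.4,-1.4,-5.1,5.8,-0.7,0],[0.7,2.4,-1.4,-5.1,5.8,-0.7,0]]'
cat > chk.py <<'E'
from h import *
import sys
a=float(sys.argv[1]); y=float(sys.argv[2]); tag=sys.argv[3]
s=sense(); Rt=R.from_rotvec(s['tcp_rot']).as_matrix(); M=np.stack([HX,HY,Z],1)
# where insert foot is by kinematics, in seat frame
f=s['position']+Rt[:,2]*.128-Rt[:,0]*.004-Rt[:,1]*.0027*np.sign(y)
print('foot back corner seat frame mm',(1000*(f-S)@M).round(1),'tool z slant',np.degrees(np.arcsin(-Rt[2,2])).round(1),'q',s['q'].round(2),'F',s['ft_force'].round(1))
im,d=grab_frame('top'); W=pts('top',d); 
q=(W-s['position'])@Rt
m=(abs(q[...,0])<.012)&(abs(q[...,1])<.05)&(q[...,2]>.02)&(q[...,2]<.14)&(W[...,2]>.078+.02)
p=q[m]; print(len(p),'foot toolz',np.percentile(p[:,2],99.5).round(4),'y',np.percentile(p[:,1],[.5,99.5]).round(4))
w=(W-S)@M
x0,y0=170,120;k=5
cv2.imwrite(f'pics/{tag}.png',cv2.resize(im[y0:y0+120,x0:x0+150,::-1],None,fx=k,fy=k,interpolation=cv2.INTER_CUBIC))
for b in [float(v) for v in sys.argv[4:]]:
    c,s_=np.cos(np.radians(a)),np.sin(np.radians(a))
    t,Rm=tcp_for((.061-b*c,.0015+b*s_),a,y=y); print(b,rel(t,Rm,s))
E
python3 chk.py 39 .0027 t5 .02 .01 0
```

```text
time: 9.3
position: [0.5393, 0.1553, 0.1941]
tcp_rot: [-2.48, -0.823, -1.182]
ft_force: [-0.0, 0.4, -0.5]
grip_width: 0.0062
foot back corner seat frame mm [21.5  6.  32.4] tool z slant 39.0 q [-0.16 -0.1  -0.94  0.02  0.59  0.99] F [-0.   0.4 -0.5]
1156 foot toolz 0.1271 y [-0.0425  0.0367]
0.02 (array([ 1.95,  1.39, -1.84]), array([-0.1, -0.1,  0.1]))
0.01 (array([ 2.58,  1.86, -2.47]), array([-0.1, -0.1,  0.1]))
0.0 (array([ 3.2 ,  2.32, -3.1 ]), array([-0.1, -0.1,  0.1]))
```

View pics/t5.png

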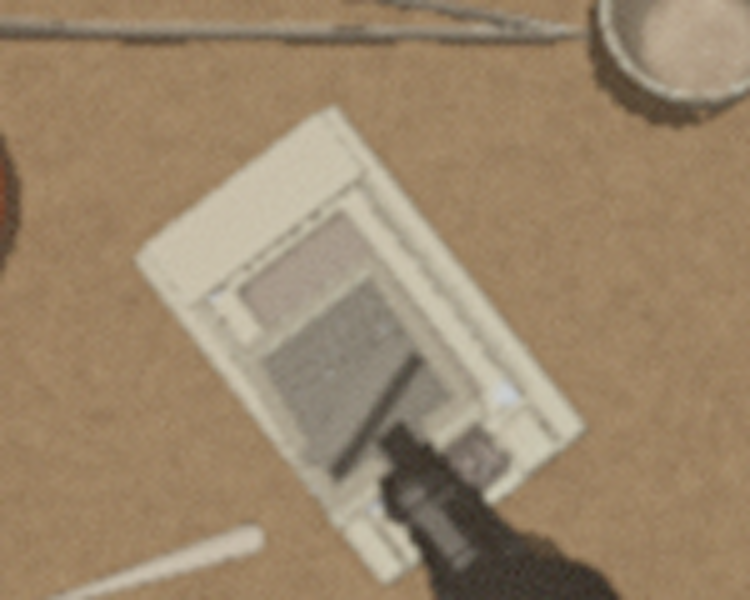

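```bash
sed -i 's/\*np.sign(y)//' chk.py; python3 chk.py 39 -.0028 t5b .05 .02 .01 0
```

```text
foot back corner seat frame mm [21.7  5.7 32.7] tool z slant 39.0 q [-0.16 -0.1  -0.94  0.02  0.59  0.99] F [ 0.1 -0.6 -0.4]
1155 foot toolz 0.1279 y [-0.0425  0.0366]
0.05 (array([ 0.39, -0.44,  0.02]), array([-0. , -0. ,  0.1]))
0.02 (array([ 2.25,  0.96, -1.87]), array([-0. , -0. ,  0.1]))
0.01 (array([ 2.88,  1.43, -2.5 ]), array([-0. , -0. ,  0.1]))
0.0 (array([ 3.5 ,  1.89, -3.12]), array([-0. , -0. ,  0.1]))
```

```bash
python3 -m pendant '[[0.4,-0.4,0,0,0,0,0],[1.3,0.3,-0.9,0,0,0,0],[2.2,1,-1.9,0,0,0,0],[2.6,1.2,-2.2,0,0,0,0],[2.9,1.4,-2.5,0,0,0,0],[2.9,1.4,-2.5,0,0,0,0]]'; python3 chk.py 39 -.0028 t6 .01 .005 0
```

```text
time: 10.15
position: [0.5689, 0.1691, 0.1696]
tcp_rot: [-2.48, -0.823, -1.183]
ft_force: [0.0, 0.2, -1.7]
grip_width: 0.0064
foot back corner seat frame mm [53.5 -0.7  8. ] tool z slant 39.0 q [-0.11  0.01 -0.93 -0.1   0.56  1.04] F [ 0.   0.2 -1.7]
967 foot toolz 0.118 y [-0.0427  0.0365]
0.01 (array([-0.06,  0.03, -0.02]), array([-0. , -0. ,  0.1]))
0.005 (array([ 0.26,  0.27, -0.33]), array([-0. , -0. ,  0.1]))
0.0 (array([ 0.57,  0.5 , -0.65]), array([-0. , -0. ,  0.1]))
```

View pics/t6.png

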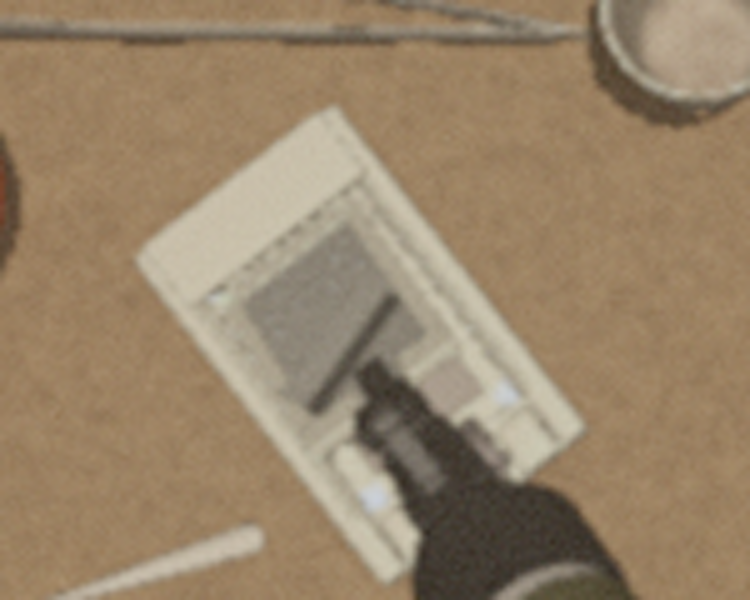

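The foot edge is centred in the pocket, just short of the lip (dark edge about (215,295) to (350,200)). Next comes the slide under the lip.

```bash
python3 -m pendant '[[0.25,0.25,-0.3,0,0,0,0],[0.5,0.4,-0.5,0,0,0,0],[0.6,0.5,-0.65,0,0,0,0],[0.6,0.5,-0.65,0,0,0,0]]'; python3 chk.py 39 -.0028 t7 0
```

```text
time: 10.7
position: [0.5748, 0.1743, 0.163]
tcp_rot: [-2.48, -0.823, -1.183]
ft_force: [-0.3, -0.3, -1.2]
grip_width: 0.0063
foot back corner seat frame mm [61.3 -0.1  1.4] tool z slant 39.0 q [-0.1   0.03 -0.93 -0.13  0.55  1.05] F [-0.3 -0.3 -1.2]
837 foot toolz 0.1051 y [-0.0423  0.0366]
0.0 (array([-0.02, -0.02,  0.01]), array([-0. , -0. ,  0.1]))
```

View pics/t7.png

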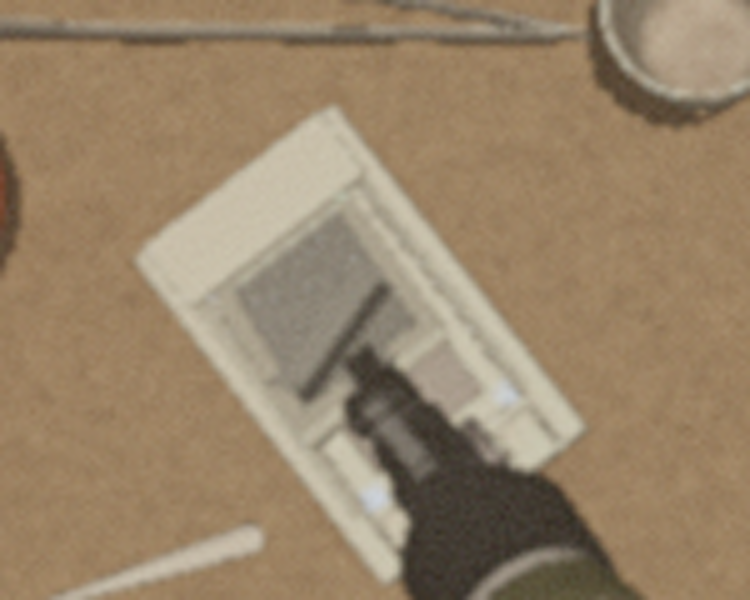

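```bash
python3 -m pendant '[[0.08,0.06,-0.1,0,0,0,0],[0.08,0.06,-0.1,0,0,0,0]]'; python3 -m pendant '[[0.08,0.06,-0.1,0,0,0,0],[0.08,0.06,-0.1,0,0,0,0]]'; python3 chk.py 39 -.0028 t8 0
```

```text
time: 11.0
position: [0.5754, 0.1746, 0.1621]
tcp_rot: [-2.481, -0.823, -1.182]
ft_force: [-3.0, -3.9, 2.8]
grip_width: 0.0066
time: 11.25
position: [0.5757, 0.1746, 0.162]
tcp_rot: [-2.481, -0.821, -1.184]
ft_force: [-17.6, -12.3, 15.1]
grip_width: 0.0065
foot back corner seat frame mm [62.3 -0.6  0.4] tool z slant 39.0 q [-0.1   0.04 -0.93 -0.14  0.55  1.05] F [-17.6 -12.3  15.1]
815 foot toolz 0.1051 y [-0.0427  0.0366]
0.0 (array([-0.11, -0.05,  0.12]), array([-0.1,  0. ,  0.1]))
```

```bash
python3 - <<'E'
from h import *; from kin import ik
s=sense(); Rt=R.from_rotvec(s['tcp_rot']).as_matrix(); g=Rt[:,2]
for dz in(0,.02,.03,.04,.048):
    for b in (0,.01): print(dz,b,ik(s['position']-Z*dz-HX*b,g))
p=s['position']-Z*.045
for r in(.02,.04,.06,.1): print('ret',r,(p-g*r).round(3),ik(p-g*r,g))
E
```

```text
0 0 (array([-0.09650598,  0.03184136, -0.94102243, -0.14383092,  0.54979412]), array([ 0., -0.,  0.]), np.float64(0.0))
0 0.01 (array([-0.11400389,  0.01559554, -0.95497431, -0.13349659,  0.56156381]), array([ 0., -0.,  0.]), np.float64(0.0))
0.02 0 (array([-0.09650598,  0.07390224, -0.97040259, -0.21527197,  0.54979412]), array([0., 0., 0.]), np.float64(0.0))
0.02 0.01 (array([-0.11400389,  0.05824514, -0.98491794, -0.20608983,  0.56156381]), array([ 0., -0., -0.]), np.float64(0.0))
0.03 0 (array([-0.09650598,  0.09639488, -0.98440299, -0.251765  ,  0.54979412]), array([ 0.,  0., -0.]), np.float64(0.0))
0.03 0.01 (array([-0.11400389,  0.08109864, -0.99920742, -0.2432328 ,  0.56156381]), array([ 0., -0.,  0.]), np.float64(0.0))
0.04 0 (array([-0.09650598,  0.11986581, -0.99791803, -0.28875096,  0.54979412]), array([ 0., -0.,  0.]), np.float64(0.0))
0.04 0.01 (array([-0.11400389,  0.10497796, -1.01301547, -0.28092017,  0.56156381]), array([ 0., -0.,  0.]), np.float64(0.0))
0.048 0 (array([-0.09650598,  0.1393451 , -1.00836686, -0.31867909,  0.54979412]), array([-0., -0.,  0.]), np.float64(0.0))
0.048 0.01 (array([-0.11400389,  0.12481963, -1.02370095, -0.31144732,  0.56156381]), array([ 0., -0.,  0.]), np.float64(0.0))
ret 0.02 [0.563 0.165 0.13 ] (array([-0.12398018,  0.07825761, -1.01067843, -0.24715687,  0.56822693]), array([ 0., -0.,  0.]), np.float64(0.0))
ret 0.04 [0.551 0.156 0.142] (array([-0.15330775,  0.02430227, -1.01357148, -0.18173662,  0.58760685]), array([ 0., -0.,  0.]), np.float64(0.0))
ret 0.06 [0.538 0.147 0.155] (array([-0.18464732, -0.02938105, -1.01305549, -0.11130544,  0.6079544 ]), array([ 0., -0.,  0.]), np.float64(0.0))
ret 0.1 [0.513 0.128 0.18 ] (array([-0.25405705, -0.13346325, -1.00149264,  0.04372887,  0.65154938]), array([ 0., -0.,  0.]), np.float64(0.0))
```

```bash
python3 -m pendant '[[-0.08,-0.05,0.1,0,0,0,0],[-0.08,-0.05,0.1,0,0,0,0],[-0.08,-0.05,0.1,0,0,0,0.1],[-0.08,-0.05,0.1,0,0,0,0.2],[-0.08,-0.05,0.1,0,0,0,0.32],[-0.08,-0.05,0.1,0,0,0,0.32],[-0.08,-0.05,0.1,0,0,0,0.32]]'; python3 chk.py 39 -.0028 t9 0
```

```text
time: 12.18
position: [0.5749, 0.1741, 0.163]
tcp_rot: [-2.481, -0.821, -1.184]
ft_force: [0.5, 0.3, -0.4]
grip_width: 0.0273
foot back corner seat frame mm [61.4 -0.5  1.4] tool z slant 39.0 q [-0.1   0.03 -0.93 -0.13  0.55  1.05] F [ 0.5  0.3 -0.4]
769 foot toolz 0.1013 y [-0.0422  0.0368]
0.0 (array([-0.03, -0.  ,  0.02]), array([-0.1,  0. ,  0.1]))
```

View pics/t9.png

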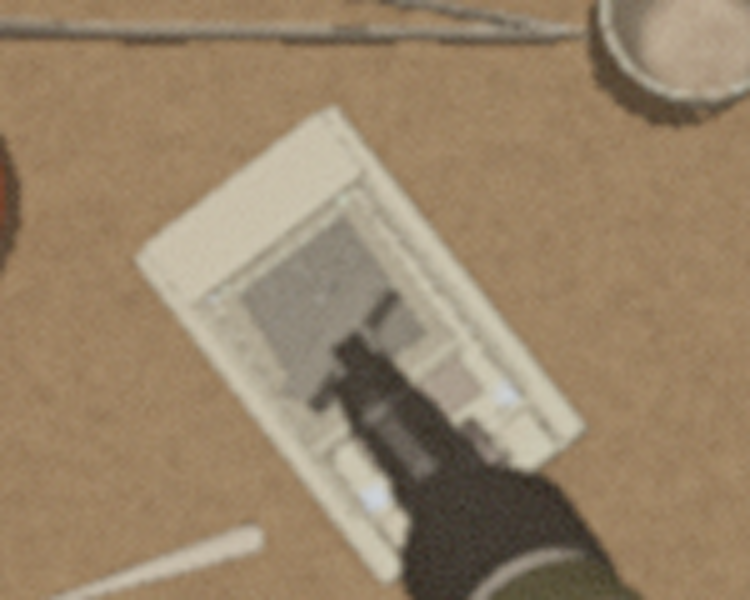

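```bash
python3 -m pendant '[[0,0,-0.6,0,0,0,0.32],[0,0,-1.2,0,0,0,0.32],[0,0,-1.8,0,0,0,0.32],[0,0,-2.4,0,0,0,0.32],[0,0,-3,0,0,0,0.32],[0,0,-3.4,0,0,0,0.32],[0,0,-3.4,0,0,0,0.32]]'; python3 chk.py 39 -.0028 t10 0
cat > prof.py <<'E'
from h import *
im,d=grab_frame('top'); W=pts('top',d); q=(W-S)@np.stack([HX,HY,Z],1)
for lo in np.arange(-.07,.076,.006):
    for nm,m1 in(('L',(q[...,1]>.030)&(q[...,1]<.039)),('C',(abs(q[...,1])<.02)),('R',(q[...,1]<-.030)&(q[...,1]>-.039))):
        m=m1&(q[...,0]>=lo)&(q[...,0]<lo+.006)&(abs(q[...,2])<.2)
        print(nm,f'x{1000*lo+3:.0f}: {1000*np.median(q[m][:,2]):.1f}' if m.sum()>2 else '-',end='  ')
    print()
E
python3 prof.py
```

```text
time: 13.1
position: [0.5747, 0.1742, 0.1284]
tcp_rot: [-2.481, -0.821, -1.183]
ft_force: [-0.1, 0.3, -0.7]
grip_width: 0.0275
foot back corner seat frame mm [ 61.1  -0.3 -33.2] tool z slant 39.0 q [-0.1   0.11 -0.98 -0.26  0.55  1.05] F [-0.1  0.3 -0.7]
348 foot toolz 0.0601 y [-0.0422  0.0367]
0.0 (array([-0.01, -0.  ,  3.47]), array([-0.1, -0. ,  0.1]))
L x-67: 2.9  C x-67: 108.2  R x-67: 4.0  
L x-61: 1.9  C x-61: 149.6  R x-61: 0.1  
L x-55: 2.0  C x-55: 151.2  R x-55: 1.9  
L x-49: 55.4  C x-49: 137.4  R x-49: 56.0  
L x-43: 54.4  C x-43: 123.7  R x-43: 54.3  
L x-37: 48.1  C x-37: 110.4  R x-37: 49.1  
L x-31: 47.1  C x-31: 47.5  R x-31: 47.1  
L x-25: 44.6  C x-25: 70.1  R x-25: 42.7  
L x-19: 42.3  C x-19: 67.1  R x-19: 41.3  
L x-13: 40.2  C x-13: 42.9  R x-13: 38.2  
L x-7: 36.0  C x-7: 37.0  R x-7: 34.8  
L x-1: 33.6  C x-1: 34.9  R x-1: 32.6  
L x5: 31.5  C x5: 30.5  R x5: 32.7  
L x11: 27.5  C x11: 27.4  R x11: 27.8  
L x17: 25.8  C x17: 24.1  R x17: 25.9  
L x23: 22.8  C x23: 22.1  R x23: 23.2  
L x29: 22.2  C x29: 19.3  R x29: 20.9  
L x35: 17.5  C x35: 17.3  R x35: 18.0  
L x41: 15.0  C x41: 14.5  R x41: 17.0  
L x47: 12.5  C x47: 12.7  R x47: 13.4  
L x53: 9.8  C x53: 8.6  R x53: 10.8  
L x59: 9.5  C x59: 8.2  R x59: 8.9  
L x65: 15.1  C x65: 15.4  R x65: 16.0  
L x71: 14.2  C x71: 15.6  R x71: 16.1  
L x77: 16.3  C x77: 15.7  R x77: 14.0
```

View pics/t10.png

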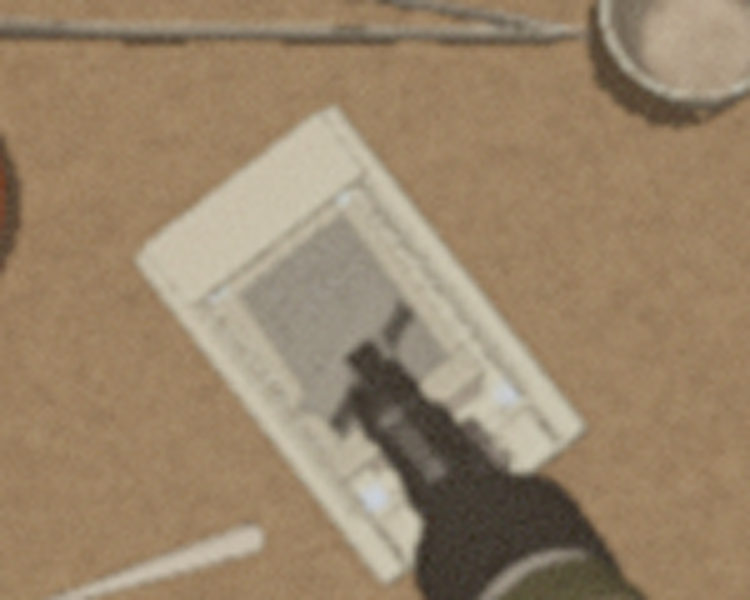

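```bash
python3 -m pendant '[[0,0,-0.5,0,0,0,0.32],[0,0,-1,0,0,0,0.32],[0,0,-1.3,0,0,0,0.32],[0,0,-1.3,0,0,0,0.32]]'; python3 chk.py 39 -.0028 t11 0; python3 prof.py | grep -v nan | sed -n '3,25p' | awk 'NR%3==1'
```

```text
time: 13.7
position: [0.5748, 0.1742, 0.1155]
tcp_rot: [-2.481, -0.821, -1.183]
ft_force: [0.1, -0.5, -0.5]
grip_width: 0.0276
foot back corner seat frame mm [ 61.2  -0.3 -46.1] tool z slant 39.0 q [-0.1   0.14 -0.99 -0.3   0.55  1.05] F [ 0.1 -0.5 -0.5]
92 foot toolz 0.0372 y [-0.0426  0.0365]
0.0 (array([-0.02, -0.01,  4.76]), array([-0.1, -0. ,  0.1]))
L x-55: 44.0  C x-55: 138.4  R x-55: 45.0  
L x-37: 39.7  C x-37: 97.0  R x-37: 38.6  
L x-19: 34.3  C x-19: 52.3  R x-19: 32.0  
L x-1: 27.6  C x-1: 27.8  R x-1: 27.6  
L x17: 20.7  C x17: 19.8  R x17: 21.1  
L x35: 15.3  C x35: 14.9  R x35: 15.0  
L x53: 9.1  C x53: 8.7  R x53: 10.2  
L x71: 15.7  C x71: 15.5  R x71: 15.4
```

```bash
python3 -m pendant '[[-1.25,-0.95,1.25,0,0,0,0.32],[-2.5,-1.9,2.5,0,0,0,0.32],[-3.7,-2.8,3.8,0,0,0,0.32],[-5,-3.7,5,0,0,0,0.32],[-5.6,-4.2,5.6,0,0,0,0.32],[-5.6,-4.2,8,0,0,0,0.32],[-5.6,-4.2,10,0,0,0,0.2],[-5.6,-4.2,10,0,0,0,0]]'; python3 chk.py 39 -.0028 t12 0; python3 prof.py 
```

```text
time: 14.8
position: [0.5204, 0.1318, 0.2186]
tcp_rot: [-2.48, -0.824, -1.191]
ft_force: [0.4, -0.2, -0.4]
grip_width: 0.0008
foot back corner seat frame mm [-7.3 -2.  57.3] tool z slant 38.8 q [-0.24 -0.19 -0.93  0.16  0.64  0.92] F [ 0.4 -0.2 -0.4]
L x-67: 2.6  C x-67: 18.0  R x-67: 1.9  
L x-61: 21.6  C x-61: 21.9  R x-61: 21.2  
L x-55: 22.1  C x-55: 22.9  R x-55: 23.4  
L x-49: 20.3  C x-49: 20.6  R x-49: 19.7  
L x-43: 15.9  C x-43: 16.5  R x-43: 16.5  
L x-37: 16.7  C x-37: 15.7  R x-37: 16.8  
L x-31: 16.1  C x-31: 15.0  R x-31: 16.1  
L x-25: 16.7  C x-25: 15.3  R x-25: 15.0  
L x-19: 15.3  C x-19: 15.1  R x-19: 14.4  
L x-13: 13.6  C x-13: 15.2  R x-13: 14.2  
L x-7: 12.6  C x-7: 14.7  R x-7: 12.0  
L x-1: 11.6  C x-1: 13.6  R x-1: 14.2  
L x5: 11.2  C x5: 11.3  R x5: 12.4  
L x11: 12.4  C x11: 10.7  R x11: 10.9  
L x17: 11.0  C x17: 9.8  R x17: 10.4  
L x23: 9.8  C x23: 9.0  R x23: 8.9  
L x29: 8.6  C x29: 8.2  R x29: 10.4  
L x35: 8.2  C x35: 7.3  R x35: 7.9  
L x41: 7.8  C x41: 6.7  R x41: 8.8  
L x47: 7.3  C x47: 6.9  R x47: 7.3  
L x53: 6.0  C x53: 6.1  R x53: 8.3  
L 
[... 326 characters left out ...]
[.5,99.5]).round(4))
                                      ~~~~~~~~~~~~~^^^^^^^^^^^^^
    return _quantile_unchecked(
        a, q, axis, out, overwrite_input, method, keepdims, weights)
    return _ureduce(a,
                    func=_quantile_ureduce_func,
    ...<5 lines>...
                    overwrite_input=overwrite_input,
                    method=method)
    r = func(a, **kwargs)
    result = _quantile(arr,
                       quantiles=q,
    ...<2 lines>...
                       out=out,
                       weights=wgt)
    slices_having_nans = np.isnan(arr[-1, ...])
                                  ~~~^^^^^^^^^
IndexError: index -1 is out of bounds for axis 0 with size 0
```

```bash
python3 - <<'E'
from h import *; from kin import ik
s=sense(); P=S+HX*-.045; P[2]=.18
print('pitch',rel([P[0],P[1],.22],RS(90),s))
Rp=np.stack([HY,HX,-Z],1); print('total',rel(P,Rp,s)); print(ik(P,-Z),ik(P-Z*.09,-Z))
E
```

```text
pitch (array([4.68, 3.88, 0.42]), array([-30.6,  40.9,   0.1]))
total (array([ 4.68,  3.88, -3.58]), array([-55.8,   8.1,  83.6]))
(array([ 1.55740368e-01,  3.66489680e-01, -3.97054998e-02,  1.16460115e+00,
        1.12580695e-18]), array([ 0.,  0., -0.]), np.float64(0.0)) (array([ 1.55740368e-01,  4.27102392e-01, -1.83221360e-01,  9.60472575e-01,
        6.35463034e-18]), array([-0., -0., -0.]), np.float64(0.0))
```

```bash
python3 -m pendant '[[0,0,2,-6,8,0,0],[1,1,3,-12,16,0,0],[2,2,3,-18,24,0,0],[3,3,3,-24,32,0,0],[4,3.5,2,-30.6,40.9,0,0],[4.7,3.9,1,-30.6,40.9,0,0],[4.7,3.9,0.4,-30.6,40.9,0,0]]'; python3 -m pendant '[[0,0,0,0,0,9,0],[0,0,0,0,0,18,0],[0,0,0,0,0,27,0],[0,0,0,0,0,36,0],[0,0,0,0,0,45,0],[0,0,0,0,0,54,0],[0,0,0,0,0,63,0],[0,0,0,0,0,72,0],[0,0,0,0,0,81,0],[0,0,0,0,0,90,0],[0,0,0,0,0,90,0]]'
python3 - <<'E'
from h import *
s=sense(); P=S+HX*-.045; Rp=np.stack([HY,HX,-Z],1); print(s['q'].round(2))
for z in(.14,.118,.114,.1): P[2]=z; print(z,rel(P,Rp,s))
for n,x,y in(('scene',240,120),('top',170,120)):
    im,d=grab_frame(n)
    cv2.imwrite(f'pics/{n}13.png',cv2.resize(im[y:y+120,x:x+150,::-1],None,fx=5,fy=5,interpolation=cv2.INTER_CUBIC)[:600])
E
```

```text
time: 15.78
position: [0.5654, 0.1714, 0.2168]
tcp_rot: [2.981, 0.99, -0.003]
ft_force: [-0.1, -0.6, 0.1]
grip_width: -0.0002
time: 17.15
position: [0.564, 0.1703, 0.2183]
tcp_rot: [1.411, 2.802, 0.002]
ft_force: [-0.8, 0.9, -0.1]
grip_width: -0.0002
[ 0.16  0.35  0.03  1.25 -0.   -0.48]
0.14 (array([ 0.16,  0.06, -7.83]), array([0. , 0.2, 0.3]))
0.118 (array([  0.16,   0.06, -10.03]), array([0. , 0.2, 0.3]))
0.114 (array([  0.16,   0.06, -10.43]), array([0. , 0.2, 0.3]))
0.1 (array([  0.16,   0.06, -11.83]), array([0. , 0.2, 0.3]))
```

View pics/scene13.png

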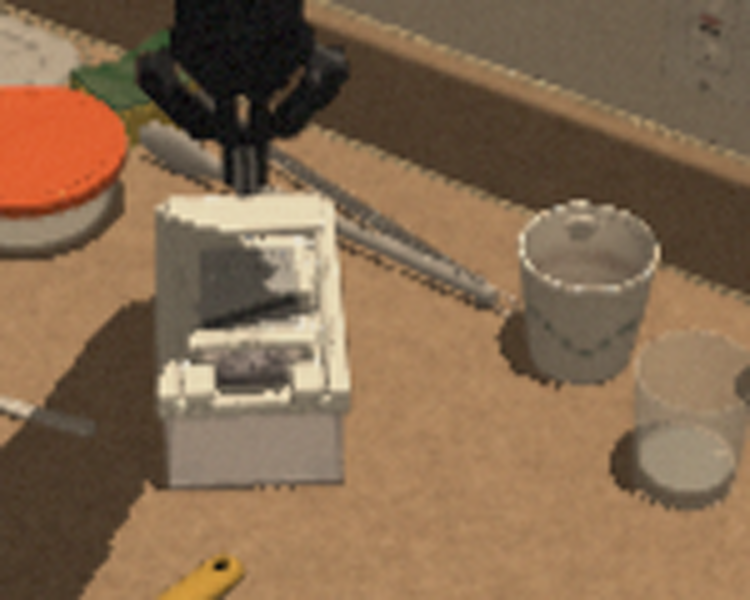

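View pics/top13.png

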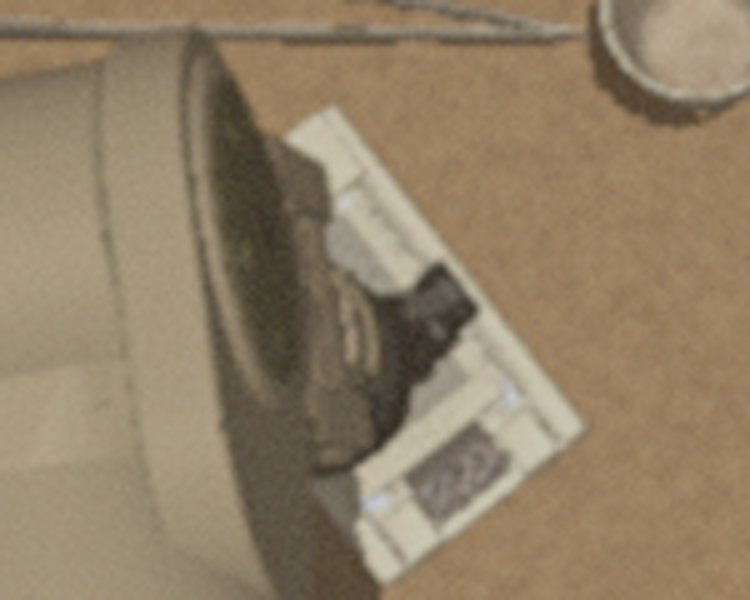

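```bash
python3 -m pendant '[[0.1,0,-4,0,0,0,0],[0.1,0,-8,0,0,0,0],[0.1,0,-9.5,0,0,0,0],[0.1,0,-9.7,0,0,0,0],[0.1,0,-9.7,0,0,0,0]]'; python3 -m pendant '[[0,0,-0.2,0,0,0,0],[0,0,-0.4,0,0,0,0],[0,0,-0.6,0,0,0,0],[0,0,-0.6,0,0,0,0]]'
```

```text
time: 17.88
position: [0.5664, 0.1708, 0.1224]
tcp_rot: [1.412, 2.801, 0.003]
ft_force: [-0.1, -0.1, -0.7]
grip_width: -0.0001
time: 18.38
position: [0.5663, 0.1708, 0.1162]
tcp_rot: [1.412, 2.801, 0.003]
ft_force: [-0.1, -0.5, 0.7]
grip_width: -0.0004
```

```bash
python3 -m pendant '[[0,0,-0.2,0,0,0,0],[0,0,-0.4,0,0,0,0],[0,0,-0.4,0,0,0,0]]'; python3 -m pendant '[[0,0,-0.2,0,0,0,0],[0,0,-0.4,0,0,0,0],[0,0,-0.4,0,0,0,0]]';python3 -m pendant '[[0,0,-0.2,0,0,0,0],[0,0,-0.3,0,0,0,0]]'
```

```text
time: 18.75
position: [0.5663, 0.1707, 0.1125]
tcp_rot: [1.412, 2.801, 0.003]
ft_force: [-1.0, -0.0, 2.8]
grip_width: -0.0
time: 19.12
position: [0.5663, 0.1705, 0.11]
tcp_rot: [1.412, 2.8, 0.003]
ft_force: [-4.0, -2.4, 10.7]
grip_width: 0.0004
time: 19.38
position: [0.5666, 0.1705, 0.1085]
tcp_rot: [1.411, 2.798, 0.004]
ft_force: [0.0, -0.1, 0.4]
grip_width: -0.0002
```

```bash
python3 -m pendant '[[0,0,-0.2,0,0,0,0],[0,0,-0.4,0,0,0,0],[0,0,-0.4,0,0,0,0]]'; python3 -m pendant '[[0,0,-0.2,0,0,0,0],[0,0,-0.3,0,0,0,0],[0,0,-0.3,0,0,0,0]]'
```

```text
time: 19.75
position: [0.5665, 0.1705, 0.1039]
tcp_rot: [1.412, 2.799, 0.004]
ft_force: [-0.2, -0.3, 0.2]
grip_width: -0.0001
time: 20.12
position: [0.5663, 0.1705, 0.1006]
tcp_rot: [1.412, 2.799, 0.003]
ft_force: [-0.2, -0.3, -0.2]
grip_width: -0.0
```

```bash
python3 -m pendant '[[0,0,-0.15,0,0,0,0],[0,0,-0.25,0,0,0,0],[0,0,-0.25,0,0,0,0]]'
```

```text
time: 20.5
position: [0.5666, 0.1705, 0.0998]
tcp_rot: [1.411, 2.798, 0.005]
ft_force: [-2.8, -0.7, 8.5]
grip_width: -0.0001
```

```bash
python3 -m pendant '[[0,0,2,0,0,0,0],[0,0,6,0,0,0,0],[0,0,12,0,0,0,0],[-3,-5,16,0,0,0,0],[-6,-11,18,0,0,0,0],[-9,-17,18,0,0,0,0],[-11,-23,18,0,0,0,0],[-12,-29,18,0,0,0,0],[-12,-33,18,0,0,0,0],[-12,-33,18,0,0,0,0]]'; python3 prof.py; python3 - <<'E'
from h import *
for n,x,y in(('scene',240,120),('top',170,120)):
    im,d=grab_frame(n); cv2.imwrite(f'pics/{n}14f.png',im[:,:,::-1])
    cv2.imwrite(f'pics/{n}14.png',cv2.resize(im[y:y+120,x:x+150,::-1],None,fx=5,fy=5,interpolation=cv2.INTER_CUBIC)[:600])
E
```

```text
time: 21.75
position: [0.4462, -0.1631, 0.2797]
tcp_rot: [1.42, 2.793, 0.004]
ft_force: [0.0, 0.6, 0.1]
grip_width: -0.0004
L x-67: 1.3  C x-67: 17.7  R x-67: 1.9  
L x-61: 8.8  C x-61: 11.9  R x-61: 8.1  
L x-55: 9.0  C x-55: 8.6  R x-55: 8.2  
L x-49: 7.1  C x-49: 6.5  R x-49: 6.5  
L x-43: 3.4  C x-43: 3.8  R x-43: 5.9  
L x-37: 4.0  C x-37: 4.1  R x-37: 4.8  
L x-31: 4.5  C x-31: 3.7  R x-31: 4.2  
L x-25: 5.0  C x-25: 4.9  R x-25: 4.3  
L x-19: 6.0  C x-19: 5.4  R x-19: 5.1  
L x-13: 4.6  C x-13: 6.5  R x-13: 3.7  
L x-7: 5.6  C x-7: 5.9  R x-7: 5.2  
L x-1: 4.4  C x-1: 5.4  R x-1: 3.9  
L x5: 5.0  C x5: 4.9  R x5: 4.4  
L x11: 5.3  C x11: 3.9  R x11: 6.3  
L x17: 6.1  C x17: 4.5  R x17: 4.6  
L x23: 5.7  C x23: 4.3  R x23: 5.0  
L x29: 5.5  C x29: 4.5  R x29: 6.3  
L x35: 4.6  C x35: 4.7  R x35: 5.5  
L x41: 4.4  C x41: 4.1  R x41: 5.8  
L x47: 4.7  C x47: 4.7  R x47: 4.3  
L x53: 5.5  C x53: 4.2  R x53: 5.3  
L x59: 7.5  C x59: 6.1  R x59: 6.9  
L x65: 15.5  C x65: 15.3  R x65: 14.3  
L x71: 15.6  C x71: 15.2  R x71: 15.8  
L x77: 16.1  C x77: 16.1  R x77: 16.8
```

View pics/scene14.png

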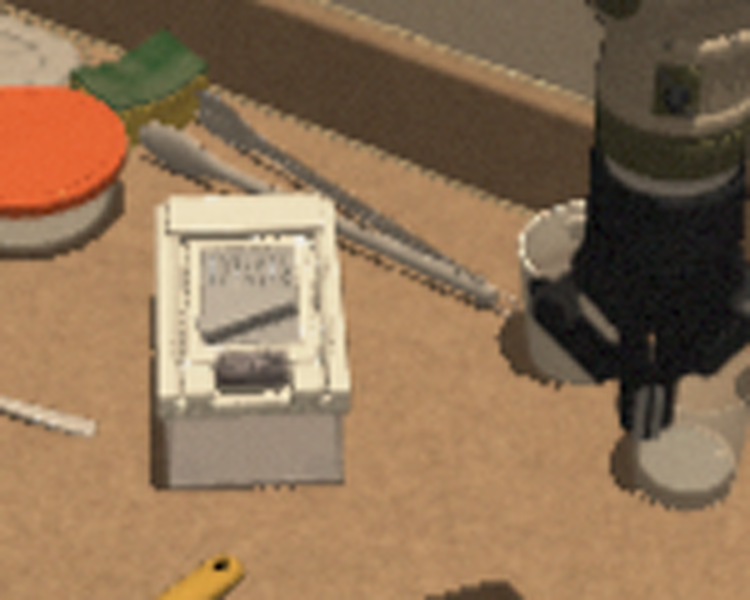

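View pics/top14.png

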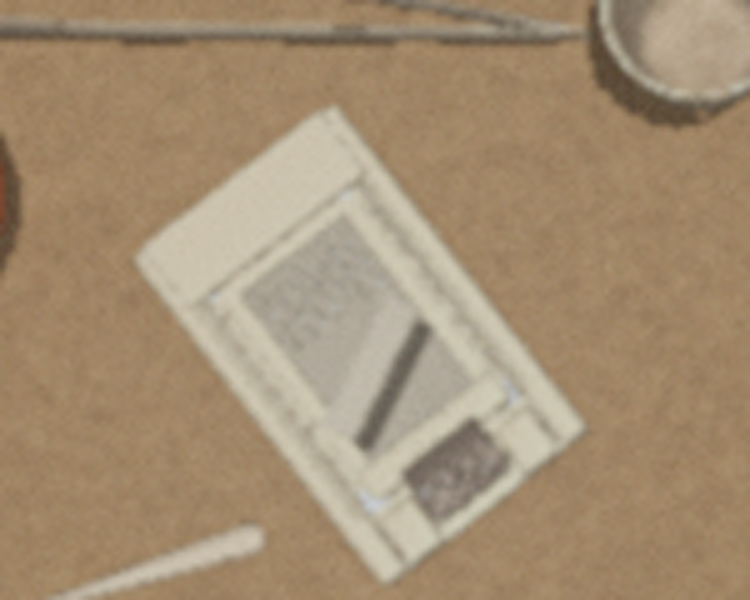

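View pics/scene14f.png

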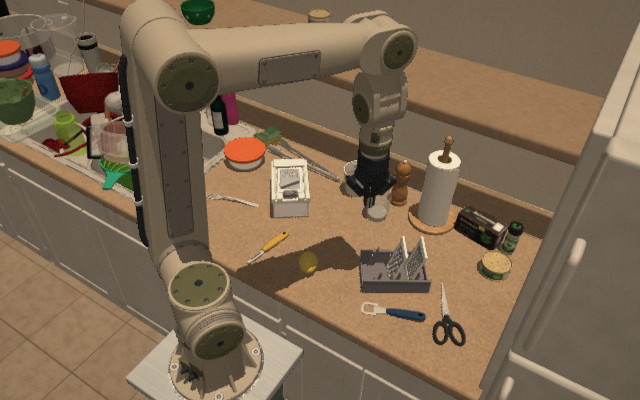

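The insert lies level in the pocket with its foot under the lip. The catch profile matches the closed one at the start, and the arm is clear.

```bash
python3 -c "
from rig import *; print(hand_in())"
```

```text
the job is handed in; nothing more can be done
None
```

The slicing insert is seated blade side up in the slicer, with the catch closed over its bar, and I handed the job in at about 22 s. No verdict was reported.

**What I did**
- I gripped the insert by its bar, along the lean of the slot, and drew it out of the caddy.
- I slid its foot under the lip at 39°, until light contact with the ledge and the pocket's end wall.
- I then lowered it on the lower finger to about 17° and withdrew, so it dropped only a little onto the catch ramp.
- With closed fingertips I pressed the bar down. The force peaked at about 11 N, then fell away as the catch snapped.

**Last checks**
- **Insert:** from the depth picture, the plate's top surface is 4–6 mm above the ledge along its whole length, which is level. The bar top is 8–9 mm up, and a final touch with the fingertips put it at 7.8 mm.
- **Catch:** the ramp surface is back at its closed profile, to within depth noise of a few millimetres.
- **Surroundings:** the other two inserts still stand in the caddy. The lemon, peeler, fork, mug and glass look unmoved in the pictures. The robot stands clear, with no contact force.

**What disagreed**
- The two cameras differed by about 4–5 mm in position. I used the top camera, which agreed with the robot's own position.
- Joint 3 reached its lower limit on the first approach at 30°, so I inserted at 39° instead.

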